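Put the inlaid plaques to cure

ROBOT

A 6-joint arm with a two-finger parallel gripper is mounted at the origin on the work surface. World frame = base frame: x ahead of the robot, y to its left, z up, the work surface at z = 0. Lengths are in m, angles in rad, forces in N, time in s.
With the tool pointing down it reaches from about 0.35 to 0.725 m from the base axis. Payload 6 kg.
Tool frame: the origin (TCP) lies midway between the tips of the shut fingers; the grasp point (between the pads) lies 19 mm behind it; z points along the fingers, y is the line along which they close (so a half turn about z gives the same grasp; the last joint's range is limited). The gripper opens to 85 mm and grips with 20 to 120 N. Pads are 22 mm wide; open, the fingers measure 114 mm over their backs; the gripper's body (76 mm by 85 mm) begins 54 mm behind the grasp point. The pads swing forward as they close: fully open they stand 13 mm farther back than shut.
Start: joints at [1.648, 0.04, 0.085, 0, -1.615, -0.334], TCP at [0.152, 0.58, 0.231] pointing down, gripper open.
Joint ranges: [-2.56, 2.56], [-1.29, 2.01], [-1.08, 1.49], [-3.29, 1.98], [-2.81, -0.18], [-2.99, 2.99]. Speed limits (rad/s): [2.57, 2.57, 3.01, 3.14, 3.14, 3.14].

INTERFACE

Orientations are given as a unit quaternion [w, x, y, z].
In Python, from cell import ctrl, optics, models gives the robot as it stands.
- The arm moves only by the tool arm_command, never from a script. Its argument "steps" is a list of rows, each an object of numbers: "claw": the opening, from 0 (shut) to 1 (fully open); "tx", "ty", "tz": the shift along the tool's x, y, z in m; "spin": the turn about the tool's z in rad. A call has 1 to 20 rows; each row shifts and turns the commanded pose from where the row before left it, along the tool's axes as they then stand; what a row does not reach is not made up. A row lasts 1/12 s, in which the tool goes at most 41.7 mm and 7.16 degrees, less where a joint would pass 70% of its speed; a pose out of reach is approached as far as the arm can. A call is refused whole if a number of a shift passes 0.0417 or a number of a turn 0.125, either way. A call with a gripper value outside its range is refused whole. The fingers move at their own pace and stop on an object; the grip force is fixed at half the most. Time passes only in rows, so rows that do not move let the fingers close. It gives the time, the measured TCP pose, the force, the opening and the grip force at its end, in the units of the state.
- ctrl.observe(): the state, without advancing time (a new reading comes with each control period).
- optics.capture(name): name is "side" or "top" or "wrist"; returns (picture, depth): 480x640x3 uint8, red, green, blue; 480x640 float32, m along the optical axis (not along the pixel's ray), 0 where there is no reading.
- optics.camera_params(name): a dict with "fx", "fy", "cx", "cy" (pixels), "R" (3x3) and "t" (3): a world point X has camera coordinates R X + t. Camera axes: x right, y down, z forward; pixel columns grow to the right and rows downward; lengths in m; the calibration is good to about 2 mm. A picture is of the moment at which its call begins: read the wrist's pose just before it. camera_params takes no time and is no camera call; for the wrist camera it gives the pose at the moment of the call.
- ctrl.sign_off(): hands the job in; it is judged then, once.
Trained networks look in the newest picture that a camera, given by its name, has taken for a name from the list of things; names that differ only in an ending like _2 or _b are one class to them, and where a whole thing is asked for, a point or a joint stands for the part that bears it (a point fixed in the world has none). Each returns a list of dicts, best first, with "score" (0 to 1); they miss things now and then, are a little off and sometimes report something else, mostly with a low value. They report only what shows in the picture. A call takes as long as a camera call. They do not tell look-alikes from the thing itself.
- models.boxes_of(name, camera): "box" ([left, top, right, bottom] in pixels, round what is visible of it).
The state is a dict: "time_s": time; "joints": joint angles; "joint_vel": joint speeds; "tau": joint torques, N m; "eef_pos": TCP position; "tool_rot": TCP orientation; "force": force on the tool from outside, world axes, zero at the start; "wrist_torque": the same for the moment, N m; "width": finger opening in m; "grip_force": force on a finger pad.
Only numpy, scipy, OpenCV 4.12 (cv2) and the standard library are available. Lean on these libraries where they do the work, as an engineer would, in place of code of your own. Each camera call takes 0.05 s, during which the arm holds its last target. There are 200 camera calls.

TASK

Put the lacquer plaques to cure: slide the curing box's lid open and lay every plaque from the bench on the slatted rack inside, flat, shell side up, none lying over another. When they are all in, give the mister on the box's side a full press down and let it up, then slide the lid fully shut, and last bring the lamp dimmer's grip to the brass pointer. Leave the other things on the bench where they are.

Things in the scene. Friction and masses are not known exactly. Their poses are not given: they have to be found in the camera images.
- plaque1: a flat black lacquered plaque, 54 mm long (its x) by 32 mm wide (its y) by 12 mm thick, 25 g, a pale shell fish inlaid in its upper face; origin at the centre of its underside, z up through the shell face. There may be three to five such plaques; an absent one is given as None. It lies shell up on the bench at the start
- plaque2: a flat black lacquered plaque, 54 mm long (its x) by 32 mm wide (its y) by 12 mm thick, 25 g, a pale shell fish inlaid in its upper face; origin at the centre of its underside, z up through the shell face. There may be three to five such plaques; an absent one is given as None. It lies shell up on the bench at the start
- plaque3: a flat black lacquered plaque, 54 mm long (its x) by 32 mm wide (its y) by 12 mm thick, 25 g, a pale shell fish inlaid in its upper face; origin at the centre of its underside, z up through the shell face. There may be three to five such plaques; an absent one is given as None. It lies shell up on the bench at the start
- plaque4: a flat black lacquered plaque, 54 mm long (its x) by 32 mm wide (its y) by 12 mm thick, 25 g, a pale shell fish inlaid in its upper face; origin at the centre of its underside, z up through the shell face. There may be three to five such plaques; an absent one is given as None. It lies shell up on the bench at the start
- plaque5: a flat black lacquered plaque, 54 mm long (its x) by 32 mm wide (its y) by 12 mm thick, 25 g, a pale shell fish inlaid in its upper face; origin at the centre of its underside, z up through the shell face. There may be three to five such plaques; an absent one is given as None. It lies shell up on the bench at the start
- box: the wooden curing box, fixed: 310 mm long (its x), 244 wide (y), side walls 10 mm and end walls 8 mm thick, 70 mm high; brass lid guides on the long walls reach 78 mm. Origin: centre of its underside; +x away from the robot at yaw 0. Near part (x -147 to +19 mm): loading bay with the rack; far part, past a wire guard and under a fixed clear deck: the bulb
- rack (a point): centre of the loading bay, on top of the slatted rack, 30 mm above the bench; axes as the box's. The rack is flat and fills the bay: 165 mm along x by 224 mm along y inside the walls, the wall tops 40 mm above it. The lid shuts over it
- lid (a joint): position of the clear acrylic sliding lid with wooden end strips (172 by 234 mm, 5 mm thick, its top 75.5 mm above the bench): 0 m = fully shut at its stop, 0.160 m = fully open at the other stop; it slides along the box's +x to open, with about 1.5 N of friction, and stays where it is left. It starts partly open
- lid_knob (a point): centre of the top of the lid's round brass knob, 24 mm in diameter at its thickest and 26 mm tall, standing on the lid 20 mm from its near edge; axes as the box's
- mister (a joint): how far the mister's nozzle cap is pressed, 0 m = up, 0.008 m = right down; sprung, about 2 N to start and 6 N right down; it comes up by itself
- mister_top (a point): centre of the top of the mister's white round nozzle cap, 25 mm in diameter, 112.5 mm above the bench when up; the amber bottle (40 mm in diameter) stands upright, strapped to the outside of the loading bay's +y wall; press it straight down
- dimmer (a joint): position of the dimmer's grip along its track: 0 m = off, 0.090 m = full; about 1.5 N of friction, stays where it is left. It starts near off
- dimmer_grip (a point): centre of the top of the dimmer's grip: a black block 16 mm along the track (x), 30 mm across (y), 22 mm tall, its top 64.5 mm above the bench with a white centre line across it; x points along the track towards full. The dimmer is a black box fixed to the bench, 170 by 76 mm, top face 40 mm above the bench
- mark_tab: brass pointer fixed on the dimmer's top face, 3 mm high, its tip pointing at the track: the wanted setting is where the grip's white centre line is level with the tip, i.e. the grip at this body's x along the track. Origin on the track's centre line at the top face (40 mm above the bench), x along the track towards full; its metal lies 19 to 36 mm to +y of the line
- lamp_base: bystander: brown bakelite bayonet lamp base, standing, 46 mm in diameter and 54 mm high; origin at the centre of its underside
- coconut_bowl: bystander: lacquered coconut bowl, 110 mm across and 48 mm high; origin at the centre of its underside
- scribe: bystander: steel scribe lying along its x, 135 mm long, 9 mm thick; origin under it, about its middle
- bone_chip: bystander: bone polishing chip, 55 by 20 by 6 mm, lying flat; origin at the centre of its underside
There are look-alikes about, which are no part of the job. Leave any blue or orange look-alike of the plaque5 alone. Leave any turquoise look-alike of the plaque4 alone.

How it is judged:
On the way, in this order (a step that is already met when the one before it is completed fails the run):
1. every plaque lies flat on the rack in the box, shell up (x of plaque1 in the frame of rack between -0.078 and 0.078 m and y of plaque1 in the frame of rack between -0.107 and 0.107 m and z of plaque1 in the frame of rack between -0.005 and 0.005 m and angle between each of plaque1, plaque2, plaque3, plaque4, plaque5's own z axis and vertical below 0.17 rad and x of plaque2 in the frame of rack between -0.078 and 0.078 m and y of plaque2 in the frame of rack between -0.107 and 0.107 m and z of plaque2 in the frame of rack between -0.005 and 0.005 m and x of plaque3 in the frame of rack between -0.078 and 0.078 m and y of plaque3 in the frame of rack between -0.107 and 0.107 m and z of plaque3 in the frame of rack between -0.005 and 0.005 m and x of plaque4 in the frame of rack between -0.078 and 0.078 m and y of plaque4 in the frame of rack between -0.107 and 0.107 m and z of plaque4 in the frame of rack between -0.005 and 0.005 m and x of plaque5 in the frame of rack between -0.078 and 0.078 m and y of plaque5 in the frame of rack between -0.107 and 0.107 m and z of plaque5 in the frame of rack between -0.005 and 0.005 m and linear speed of each of plaque1, plaque2, plaque3, plaque4, plaque5 below 0.05 m/s), for 0.3 s.
2. the mister cap is pressed right down (value of joint mister above 0.006 m), for 0.1 s.
3. the mister is let up and the lid is slid fully shut (value of joint lid below 0.004 m and value of joint mister below 0.002 m), for 0.3 s.
4. the dimmer grip is at the brass pointer (x of dimmer_grip in the frame of mark_tab between -0.004 and 0.004 m), for 0.3 s.
At the end, for the whole second after the job is handed in: Every plaque present lies flat on the rack, shell up (within 5 mm of rack height, tilt under 0.17 rad, centre at least 4 mm inside the bay's walls); the mister is up; the lid is within 4 mm of fully shut; the dimmer grip is within 4 mm of the brass pointer along the track (all of step 3 and all of step 4 and x of plaque1 in the frame of rack between -0.078 and 0.078 m and y of plaque1 in the frame of rack between -0.107 and 0.107 m and z of plaque1 in the frame of rack between -0.005 and 0.005 m and angle between each of plaque1, plaque2, plaque3, plaque4, plaque5's own z axis and vertical below 0.17 rad and x of plaque2 in the frame of rack between -0.078 and 0.078 m and y of plaque2 in the frame of rack between -0.107 and 0.107 m and z of plaque2 in the frame of rack between -0.005 and 0.005 m and x of plaque3 in the frame of rack between -0.078 and 0.078 m and y of plaque3 in the frame of rack between -0.107 and 0.107 m and z of plaque3 in the frame of rack between -0.005 and 0.005 m and x of plaque4 in the frame of rack between -0.078 and 0.078 m and y of plaque4 in the frame of rack between -0.107 and 0.107 m and z of plaque4 in the frame of rack between -0.005 and 0.005 m and x of plaque5 in the frame of rack between -0.078 and 0.078 m and y of plaque5 in the frame of rack between -0.107 and 0.107 m and z of plaque5 in the frame of rack between -0.005 and 0.005 m); the robot touches nothing.
It fails at once if the lamp base is moved more than 30 mm (distance of lamp_base from where it was at the start of the episode above 0.03 m).
It fails at once if the coconut bowl is moved more than 30 mm (distance of coconut_bowl from where it was at the start of the episode above 0.03 m).
It fails at once if the scribe is moved more than 30 mm (distance of scribe from where it was at the start of the episode above 0.03 m).
It fails at once if the bone chip is moved more than 30 mm (distance of bone_chip from where it was at the start of the episode above 0.03 m).
Of plaque1, plaque2, plaque3, plaque4, plaque5 only 3 to 5 are there at a start; the rules pass over those that are not, and their reading is None.
At some moment in a run one of plaque1, plaque2, plaque3, plaque4, plaque5 may be knocked a few centimetres aside while the robot is not near it.
It also fails if it takes over 210 s, if anything falls off the work surface, if the arm or the gripper's body presses on something with over 40 N, if the wrist force passes 120 N, or if a joint passes its speed limit or range.

## Working session

There is one attempt and no reset: what is moved stays moved. The work goes in short steps, Python scripts to look and compute and a tool call to move; the robot and the scene stay as the last step left them, time stands still between calls to the robot, and variables do not carry over. Pictures are saved under pics/ and viewed, at most 17 in all, crops included, and the job is handed in when it is done.

Besides the shell and the picture viewer there is one more tool, called after "Request:" as a command line: name --argument value ..., lists and objects as JSON in quotes. arm_command: Moves the arm, as the interface text tells. Its arguments: {"type":"object","properties":{"steps":{"type":"array","items":{"type":"object","properties":{"claw":{"type":"number"},"tx":{"type":"number"},"ty":{"type":"number"},"tz":{"type":"number"},"spin":{"type":"number"}}}}},"required":["steps"]}

```bash
ls; mkdir -p pics
cat > h.py <<'E'
import numpy as np, cv2
from cell import ctrl, optics, models
def snap(n,f=None):
    p,d=optics.capture(n); c=optics.camera_params(n)
    if f: cv2.imwrite(f,p[:,:,::-1])
    return p,d,c
def world(c,d):
    v,u=np.mgrid[:d.shape[0],:d.shape[1]]
    X=np.stack([(u-c['cx'])/c['fx']*d,(v-c['cy'])/c['fy']*d,d],-1)-np.array(c['t'])
    W=X@np.array(c['R']); W[d==0]=np.nan
    return W
def proj(c,P):
    q=np.array(c['R'])@np.array(P)+np.array(c['t']); return q[0]/q[2]*c['fx']+c['cx'],q[1]/q[2]*c['fy']+c['cy']
E
python3 - <<'E'
from h import *
for n in ['top','side']:
    p,d,c=snap(n,f'pics/{n}0.png'); np.savez(f'{n}0.npz',p=p,d=d,**c)
    print(n,c)
    W=world(c,d)
    for k in ['plaque1','lid_knob','mister_top','dimmer_grip','mark_tab','box','lamp_base','coconut_bowl','scribe','bone_chip']:
        for b in models.boxes_of(k,n)[:7]:
            x=b['box'];u=int((x[0]+x[2])/2);v=int((x[1]+x[3])/2)
            print(k,round(b['score'],2),np.round(x),np.round(W[v,u],3))
print({k:np.round(v,3) for k,v in ctrl.observe().items()})
E
```

```text
pics
top {'fx': 444.8527269885598, 'fy': 444.8527269885598, 'cx': 316.26940771759547, 'cy': 239.54200431166947, 'R': array([[ 7.39629382e-03, -9.99972469e-01,  5.97408980e-04],
       [-9.83651499e-01, -7.38307125e-03, -1.79931151e-01],
       [ 1.79930608e-01,  7.43181423e-04, -9.83679025e-01]]), 't': array([-0.02835417,  0.56669179,  1.0081027 ])}
plaque1 0.82 [490. 310. 514. 329.] [ 0.384 -0.469  0.014]
plaque1 0.82 [502. 268. 523. 295.] [ 0.475 -0.501  0.012]
plaque1 0.78 [411. 303. 435. 327.] [ 0.394 -0.282  0.011]
plaque1 0.75 [408. 211. 433. 236.] [ 0.618 -0.282  0.011]
plaque1 0.7 [408. 262. 428. 283.] [ 0.496 -0.271  0.011]
plaque1 0.7 [369. 234. 395. 258.] [ 0.559 -0.186  0.014]
plaque1 0.57 [461. 272. 485. 298.] [ 0.465 -0.403  0.01 ]
lid_knob 0.78 [236. 188. 343. 268.] [0.591 0.04  0.077]
mister_top 0.16 [408. 304. 432. 324.] [ 0.394 -0.274  0.015]
dimmer_grip 0.46 [160. 302. 177. 309.] [0.41  0.315 0.064]
box 0.61 [220. 150. 354. 289.] [0.611 0.047 0.074]
box 0.3 [161. 301. 178. 308.] [0.412 0.311 0.069]
lamp_base 0.73 [238. 186. 348. 270.] [0.589 0.033 0.077]
lamp_base 
[... 1460 characters left out ...]
92  0.011]
coconut_bowl 0.68 [257. 173. 296. 204.] [0.707 0.334 0.015]
coconut_bowl 0.37 [252. 204. 372. 274.] [0.585 0.027 0.075]
bone_chip 0.76 [478. 340. 503. 363.] [ 0.674 -0.415  0.005]
{'time_s': np.float64(1.1), 'joints': array([ 1.648,  0.04 ,  0.085, -0.   , -1.615, -0.334]), 'joint_vel': array([-0.001, -0.   ,  0.   ,  0.002,  0.001, -0.   ]), 'tau': array([ 1.0000e-03, -3.6794e+01,  3.4743e+01,  6.9330e+00, -1.0000e-03,
       -0.0000e+00]), 'eef_pos': array([0.152, 0.58 , 0.231]), 'tool_rot': array([ 0.   ,  0.992, -0.128, -0.   ]), 'force': array([ 0.467, -0.281, -0.311]), 'wrist_torque': array([-0.026, -0.013, -0.023]), 'grip_force': np.float64(0.0), 'width': np.float64(0.085)}
```

Run:
```python
import cv2
p=cv2.imread('pics/top0.png')
a=cv2.resize(p[150:345,355:535],None,fx=3.0,fy=3.0,interpolation=3); cv2.imwrite('pics/a.png',a)
b=cv2.resize(p[135:335,110:360],None,fx=3,fy=3,interpolation=3); cv2.imwrite('pics/b.png',b)
p=cv2.imread('pics/side0.png')
c=cv2.resize(p[300:480,310:500],None,fx=3.2,fy=3.2,interpolation=3); cv2.imwrite('pics/c.png',c)
```

```text
(no output)
```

View pics/a.png

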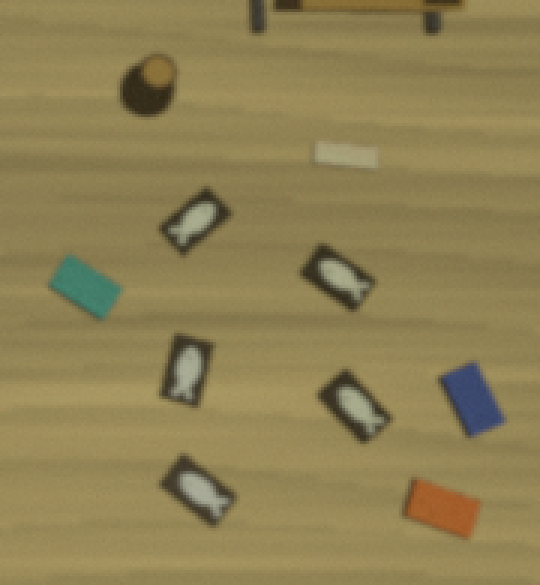

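View pics/b.png

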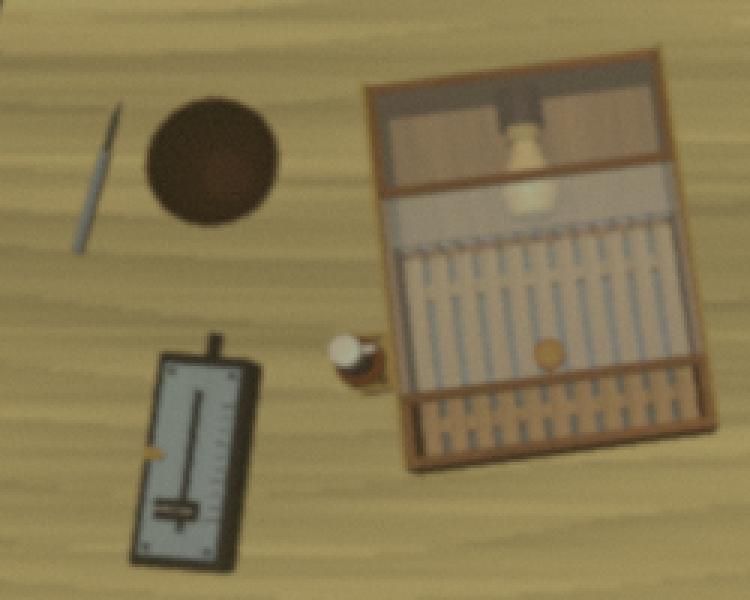

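View pics/c.png

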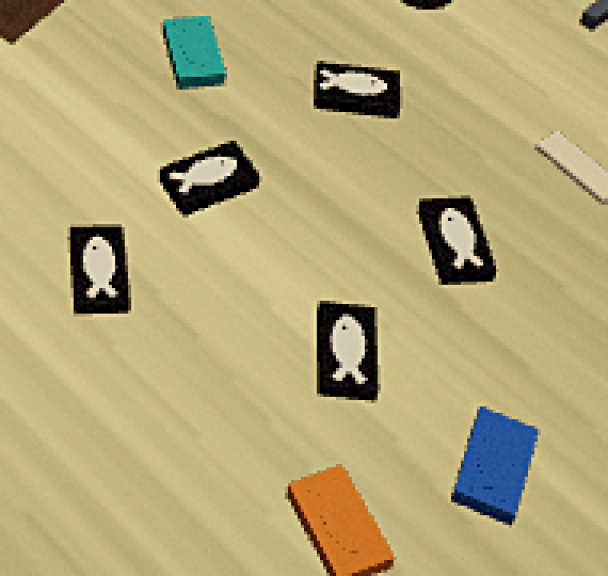

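```bash
cat >> h.py <<'E'
def plaques(cam='top',dat=None,z=0.012,lo=(0.33,-0.5),hi=(0.68,-0.2)):
    p,d,c=dat or snap(cam)
    xs=np.arange(lo[0],hi[0],.001); ys=np.arange(lo[1],hi[1],.001)
    X,Y=np.meshgrid(xs,ys); U=proj(c,np.stack([X.ravel(),Y.ravel(),0*X.ravel()+z]).reshape(3,-1)-0 if 0 else (np.stack([X.ravel(),Y.ravel(),0*X.ravel()+z])-0)) if 0 else None
    q=np.array(c['R'])@np.stack([X.ravel(),Y.ravel(),0*X.ravel()+z])+np.array(c['t'])[:,None]
    u=(q[0]/q[2]*c['fx']+c['cx']).reshape(X.shape).astype(np.float32); v=(q[1]/q[2]*c['fy']+c['cy']).reshape(X.shape).astype(np.float32)
    w=cv2.remap(p,u,v,cv2.INTER_LINEAR)
    m=(w.max(2)<75).astype(np.uint8)
    out=[]
    for k in cv2.findContours(m,cv2.RETR_EXTERNAL,cv2.CHAIN_APPROX_NONE)[0]:
        if cv2.contourArea(k)<900: continue
        (a,b),(s,t),th=cv2.minAreaRect(k)
        if s<t: th+=90
        out.append((round(lo[0]+a*.001,4),round(lo[1]+b*.001,4),round(((th+90)%180)-90,1),round(max(s,t)),round(min(s,t))))
    return sorted(out)
E
sed -i '/X,Y=np.meshgrid/s/;.*//' h.py
python3 - <<'E'
from h import *
for n in ['top','side']:
    z=np.load(f'{n}0.npz'); c={k:z[k] for k in z.files}; d=z['d']; p=z['p']
    print(n); [print(' ',r) for r in plaques(dat=(p,d,c))]
    W=world(c,d); 
    def sel(x0,x1,y0,y1,z0,z1): return (W[...,0]>x0)&(W[...,0]<x1)&(W[...,1]>y0)&(W[...,1]<y1)&(W[...,2]>z0)&(W[...,2]<z1)
    def rect(nm,m):
        P=W[m][:,:2].astype(np.float32)
        if len(P)<3: print(nm,len(P)); return
        r=cv2.minAreaRect(P*1000); print(nm,len(P),'med',np.round(np.median(W[m],0),4),'mean',np.round(W[m].mean(0),4),'rect',np.round(r[0]),np.round(r[1]),round(r[2],1))
    rect('box',sel(.35,.9,-.15,.25,.06,.085))
    rect('knob',sel(.4,.65,-.05,.12,.092,.112))
    rect('mister',sel(.4,.65,.13,.25,.1,.125))
    rect('grip',sel(.36,.47,.26,.38,.057,.075))
    rect('dimtop',sel(.33,.6,.2,.42,.03,.05))
    hsv=cv2.cvtColor(p,cv2.COLOR_RGB2HSV); 
    print('dim roi hsv max S'); 
    m=sel(.35,.6,.26,.40,.034,.05)&(hsv[...,1]>100)&(hsv[...,2]>110)
    print(np.c_[np.argwhere(m)[:,::-1],np.round(W[m],3)][:30])
E
```

```text
top
box 11656 med [0.6253 0.0457 0.0743] mean [0.6257 0.0445 0.0735] rect [611.  63.] [312. 289.] 8.3
knob 87 med [0.5269 0.028  0.1009] mean [0.5272 0.0284 0.1006] rect [528.  28.] [23. 21.] 87.8
mister 121 med [0.5277 0.1774 0.1115] mean [0.5271 0.1771 0.1111] rect [530. 177.] [24. 32.] 35.7
grip 96 med [0.4117 0.3146 0.0645] mean [0.4109 0.3151 0.0643] rect [411. 316.] [31. 16.] 88.4
dimtop 2227 med [0.4523 0.3095 0.0399] mean [0.4504 0.3107 0.0398] rect [450. 313.] [ 78. 170.] 85.8
dim roi hsv max S
[[1.58e+02 2.84e+02 4.59e-01 3.48e-01 4.30e-02]
 [1.59e+02 2.84e+02 4.59e-01 3.45e-01 4.50e-02]
 [1.60e+02 2.84e+02 4.59e-01 3.42e-01 4.70e-02]
 [1.61e+02 2.84e+02 4.59e-01 3.42e-01 4.00e-02]
 [1.58e+02 2.85e+02 4.57e-01 3.47e-01 4.60e-02]
 [1.59e+02 2.85e+02 4.56e-01 3.44e-01 4.80e-02]
 [1.60e+02 2.85e+02 4.57e-01 3.44e-01 4.20e-02]
 [1.61e+02 2.85e+02 4.57e-01 3.41e-01 4.20e-02]
 [1.62e+02 2.85e+02 4.57e-01 3.38e-01 4.30e-02]
 [1.63e+02 2.85e+02 4.57e-01 3.36e-01 4.30e-02]
 [1.58e+02 2.86e+02 4.54e-01 3.47e-01 4.40e-02]
 [1.59e+02 2.86e+02 4.54e-01 3.44e-01 4.80e-02]
 [1.60e+02 2.86
[... 1454 characters left out ...]
4.52e-01 3.47e-01 4.20e-02]
 [1.95e+02 2.11e+02 4.52e-01 3.40e-01 4.60e-02]
 [1.97e+02 2.11e+02 4.56e-01 3.37e-01 4.60e-02]
 [1.98e+02 2.11e+02 4.62e-01 3.43e-01 4.00e-02]
 [1.94e+02 2.12e+02 4.50e-01 3.44e-01 4.10e-02]
 [1.95e+02 2.12e+02 4.50e-01 3.38e-01 4.40e-02]
 [1.96e+02 2.12e+02 4.53e-01 3.37e-01 4.40e-02]
 [1.97e+02 2.12e+02 4.56e-01 3.38e-01 4.20e-02]
 [1.98e+02 2.12e+02 4.58e-01 3.36e-01 4.20e-02]
 [1.95e+02 2.13e+02 4.52e-01 3.43e-01 3.80e-02]
 [1.96e+02 2.13e+02 4.52e-01 3.36e-01 4.10e-02]
 [1.97e+02 2.13e+02 4.53e-01 3.32e-01 4.30e-02]
 [1.98e+02 2.13e+02 4.56e-01 3.33e-01 4.20e-02]
 [1.91e+02 2.14e+02 4.44e-01 3.50e-01 3.50e-02]
 [1.69e+02 2.22e+02 3.83e-01 3.53e-01 3.60e-02]]
```

```bash
cat >> h.py <<'E'
def yaw_now(s=None):
    q=(s or ctrl.observe())['tool_rot']; a=2*np.arctan2(q[2],q[1]); return (a+np.pi)%(2*np.pi)-np.pi
def plan(x,y,z,yaw):
    s=ctrl.observe(); p=np.array(s['eef_pos']); y0=yaw_now(s)
    sp=-(yaw-y0); d=np.array([x,y,z])-p; c,s_=np.cos(yaw),np.sin(yaw)
    print('t',round(float(s['time_s']),1),'pos',np.round(p,4),'yaw',round(y0,3),'| spin',round(sp,4),'then tx',round(c*d[0]+s_*d[1],4),'ty',round(s_*d[0]-c*d[1],4),'tz',round(-d[2],4))
E
python3 - <<'E'
from h import *
z=np.load('top0.npz'); c={k:z[k] for k in z.files}; d=z['d']; p=z['p']
xs=np.arange(.33,.68,.001);ys=np.arange(-.5,-.2,.001)
import h
for t in (80,95,110):
    src=open('h.py').read().replace('<75','<%d'%t).replace('<900','<300'); ns={}; exec(src,ns); print(t,ns['plaques'](dat=(p,d,c)))
W=world(c,d)
th=np.deg2rad(8.3)
m=(W[...,2]>.06)&(W[...,2]<.09)&(W[...,0]>.4)&(W[...,0]<.85)&(W[...,1]>-.15)&(W[...,1]<.25)
for th in np.deg2rad([7,7.5,8,8.5,9]):
    R=np.array([[np.cos(th),np.sin(th)],[-np.sin(th),np.cos(th)]])
    Q=W[m][:,:2]@R.T
    k=(np.abs(Q[:,0]-.52)<9)
    b=Q[:,1]; b=b[(b<.12)]  # crude
    hx=np.percentile(Q[:,0],[.2,99.8]); lo=np.percentile(Q[:,1],.3)
    far=Q[(Q[:,0]>hx[0]+.2)]; hy=np.percentile(far[:,1],[.5,99.5])
    near=Q[(Q[:,0]<hx[0]+.06)]; ny=np.percentile(near[:,1],[.5,99.5])
    cx,cy=R.T@np.array([hx.mean(),hy.mean()])
    print(np.rad2deg(th),hx,hx[1]-hx[0],'far',hy,'near',ny,'c',cx,cy)
plan(.526,.025,.25,.145)
E
```

```text
80 [(0.3969, -0.2751, 51.6, 50, 28), (0.4646, -0.404, 40.6, 51, 31), (0.4938, -0.2697, -14.7, 50, 29), (0.571, -0.3962, 53.1, 51, 31), (0.6177, -0.2808, -50.2, 54, 29)]
95 [(0.397, -0.2754, 51.3, 53, 31), (0.4646, -0.4042, 41.4, 53, 33), (0.4934, -0.2694, -15.5, 53, 32), (0.5711, -0.3964, 54.0, 54, 34), (0.6176, -0.2805, -50.0, 56, 32)]
110 [(0.3969, -0.2756, 51.3, 55, 33), (0.4645, -0.4043, 40.9, 55, 35), (0.4705, -0.487, 0.0, 59, 26), (0.4935, -0.2696, -15.5, 55, 34), (0.5711, -0.3963, 54.5, 56, 36), (0.6175, -0.2806, -50.2, 59, 34)]
7.0 [0.4576753  0.76944828] 0.3117729835817741 far [-0.15213837  0.08927986] near [-0.1585626  0.0847039] c 0.612818658655767 0.04357938601116011
7.499999999999999 [0.45799577 0.76870241] 0.31070663696201806 far [-0.15832144  0.08301426] near [-0.16282247  0.08044515] c 0.6130165834572678 0.04272666630534477
8.0 [0.45806281 0.76801362] 0.3099508131771353 far [-0.16452352  0.07679047] near [-0.16700068  0.07614013] c 0.6131772077288804 0.04187881065705912
8.5 [0.4577532  0.76739335] 0.3096401489085853 far [-0.17083597  0.07061353] near [-0.17127539  0.07178125] c 0.6132515964858799 0.040983300811197505
9.0 [0.45691896 0.76702842] 0.31010946184627636 far [-0.17689133  0.06443433] near [-0.17556734  0.06752318] c 0.613235352828238 0.040197541649907576
t 1.1 pos [0.1524 0.5803 0.2313] yaw -0.257 | spin -0.4018 then tx 0.2895 ty 0.6035 tz -0.0187
```

Request:
arm_command --steps '[{"spin":-0.1},{"spin":-0.1},{"spin":-0.1},{"spin":-0.1},{"tx":0.018,"ty":0.0365},{"tx":0.018,"ty":0.0365},{"tx":0.018,"ty":0.0365},{"tx":0.018,"ty":0.0365},{"tx":0.018,"ty":0.0365},{"tx":0.018,"ty":0.0365},{"tx":0.018,"ty":0.0365},{"tx":0.018,"ty":0.0365},{"tx":0.018,"ty":0.0365},{"tx":0.018,"ty":0.0365},{"tx":0.018,"ty":0.0365},{"tx":0.018,"ty":0.0365},{"tx":0.018,"ty":0.0365},{"tx":0.018,"ty":0.0365},{"tx":0.018,"ty":0.0365},{"tx":0.018,"ty":0.0365}]'

```text
invalid input
```

Request:
arm_command --steps '[{"ty":0.02,"claw":0.6},{"claw":0.6},{"claw":0.6}]'

```text
invalid input
```

Run:
```python
from h import *
plan(.526,.025,.25,.145)
p,d,c=snap('wrist','pics/w1.png'); W=world(c,d)
print(np.array(c['R']).round(3),np.array(c['t']).round(3))
def sel(x0,x1,y0,y1,z0,z1): return (W[...,0]>x0)&(W[...,0]<x1)&(W[...,1]>y0)&(W[...,1]<y1)&(W[...,2]>z0)&(W[...,2]<z1)
for nm,m in dict(knob=sel(.4,.65,-.05,.12,.092,.112),mister=sel(.4,.65,.13,.25,.1,.125)).items():
    if m.sum()>5: r=cv2.minAreaRect(W[m][:,:2].astype(np.float32)*1000); print(nm,m.sum(),np.median(W[m],0).round(4),np.round(r[0],1),np.round(r[1],1))
print(models.boxes_of('lid_knob','wrist'),models.boxes_of('mister_top','wrist'))
```

```text
t 1.1 pos [0.1524 0.5803 0.2313] yaw -0.257 | spin -0.4018 then tx 0.2895 ty 0.6035 tz -0.0187
[[-0.254 -0.967  0.   ]
 [-0.92   0.241  0.309]
 [-0.299  0.078 -0.951]] [ 0.599 -0.04   0.38 ]
[] []
```

View pics/w1.png

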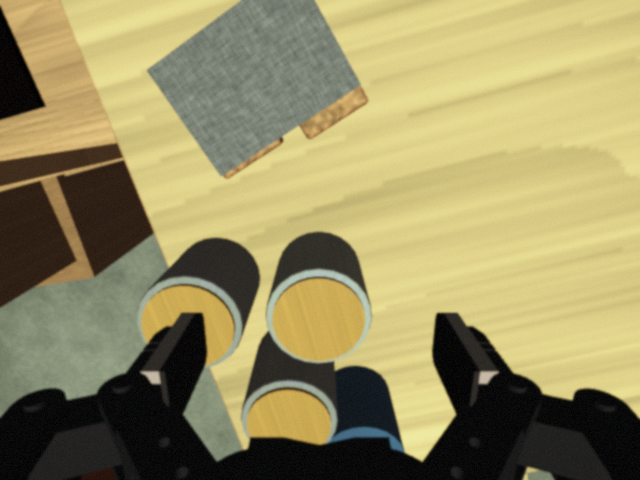

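Request:
arm_command --steps '[{"tx":0,"ty":0,"tz":0,"spin":-0.1,"claw":1},{"tx":0,"ty":0,"tz":0,"spin":-0.1,"claw":1},{"tx":0,"ty":0,"tz":0,"spin":-0.1,"claw":1},{"tx":0,"ty":0,"tz":0,"spin":-0.1,"claw":1},{"tx":0.018,"ty":0.0365,"tz":0,"spin":0,"claw":1},{"tx":0.018,"ty":0.0365,"tz":0,"spin":0,"claw":1},{"tx":0.018,"ty":0.0365,"tz":0,"spin":0,"claw":1},{"tx":0.018,"ty":0.0365,"tz":0,"spin":0,"claw":1},{"tx":0.018,"ty":0.0365,"tz":0,"spin":0,"claw":1},{"tx":0.018,"ty":0.0365,"tz":0,"spin":0,"claw":1},{"tx":0.018,"ty":0.0365,"tz":0,"spin":0,"claw":1},{"tx":0.018,"ty":0.0365,"tz":0,"spin":0,"claw":1},{"tx":0.018,"ty":0.0365,"tz":0,"spin":0,"claw":1},{"tx":0.018,"ty":0.0365,"tz":0,"spin":0,"claw":1},{"tx":0.018,"ty":0.0365,"tz":0,"spin":0,"claw":1},{"tx":0.018,"ty":0.0365,"tz":0,"spin":0,"claw":1},{"tx":0.018,"ty":0.0365,"tz":0,"spin":0,"claw":1},{"tx":0.018,"ty":0.0365,"tz":0,"spin":0,"claw":1},{"tx":0.018,"ty":0.0365,"tz":0,"spin":0,"claw":1},{"tx":0.018,"ty":0.0365,"tz":0,"spin":0,"claw":1}]'

```text
time_s: 2.92
eef_pos: [0.5216, 0.0413, 0.2317]
tool_rot: [-0.0, 0.997, 0.071, 0.0]
force: [1.1, 0.9, 0.6]
width: 0.0855
grip_force: 0.0
```

```bash
cat > wl.py <<'E'
from h import *
import sys
plan(.526,.025,.25,.145)
p,d,c=snap('wrist',sys.argv[1]); W=world(c,d)
def sel(x0,x1,y0,y1,z0,z1): return (W[...,0]>x0)&(W[...,0]<x1)&(W[...,1]>y0)&(W[...,1]<y1)&(W[...,2]>z0)&(W[...,2]<z1)
for nm,m in dict(knob=sel(.4,.65,-.05,.12,.094,.112),mister=sel(.4,.65,.13,.25,.105,.125)).items():
    if m.sum()>5: r=cv2.minAreaRect(W[m][:,:2].astype(np.float32)*1000); print(nm,m.sum(),np.median(W[m],0).round(4),np.round(r[0],1),np.round(r[1],1))
E
python3 wl.py pics/w2.png
```

```text
t 2.9 pos [0.5216 0.0413 0.2317] yaw 0.143 | spin -0.0019 then tx 0.002 ty 0.0168 tz -0.0183
knob 827 [0.5306 0.0209 0.0999] [529.5  20.6] [23.  23.5]
mister 1239 [0.5313 0.1695 0.1108] [532.4 168.6] [24.6 32.5]
```

Request:
arm_command --steps '[{"tx":0.0036,"ty":0.0195,"tz":0,"spin":0,"claw":1},{"tx":0,"ty":0,"tz":0.03,"spin":0,"claw":1},{"tx":0,"ty":0,"tz":0.03,"spin":0,"claw":1},{"tx":0,"ty":0,"tz":0.03,"spin":0,"claw":1},{"tx":0,"ty":0,"tz":0.03,"spin":0,"claw":1},{"tx":0,"ty":0,"tz":0.02,"spin":0,"claw":1},{"tx":0,"ty":0,"tz":0.01,"spin":0,"claw":0.5},{"tx":0,"ty":0,"tz":0,"spin":0,"claw":0.3},{"tx":0,"ty":0,"tz":0,"spin":0,"claw":0},{"tx":0,"ty":0,"tz":0,"spin":0,"claw":0},{"tx":0,"ty":0,"tz":0,"spin":0,"claw":0},{"tx":0,"ty":0,"tz":0,"spin":0,"claw":0}]'

```text
time_s: 3.97
eef_pos: [0.5287, 0.0271, 0.0839]
tool_rot: [-0.002, 0.997, 0.072, 0.003]
force: [-0.6, 9.1, 4.9]
width: 0.0211
grip_force: 58.6
```

Request:
arm_command --steps '[{"tx":0.005,"ty":-0.004,"tz":0,"spin":0,"claw":0},{"tx":0.012,"ty":0,"tz":0,"spin":0,"claw":0},{"tx":0.016,"ty":0,"tz":0,"spin":0,"claw":0},{"tx":0.016,"ty":0,"tz":0,"spin":0,"claw":0},{"tx":0.016,"ty":0,"tz":0,"spin":0,"claw":0},{"tx":0.016,"ty":0,"tz":0,"spin":0,"claw":0},{"tx":0.012,"ty":0,"tz":0,"spin":0,"claw":0},{"tx":0.008,"ty":0,"tz":0,"spin":0,"claw":0},{"tx":0.006,"ty":0,"tz":0,"spin":0,"claw":0},{"tx":0,"ty":0,"tz":0,"spin":0,"claw":0}]'

```text
time_s: 4.8
eef_pos: [0.6349, 0.0428, 0.084]
tool_rot: [0.001, 0.997, 0.071, 0.002]
force: [2.5, -4.3, 2.8]
width: 0.0211
grip_force: 59.2
```

Request:
arm_command --steps '[{"tx":0.004,"ty":0.001,"tz":0,"spin":0,"claw":0},{"tx":0.003,"ty":0,"tz":0,"spin":0,"claw":0},{"tx":0.003,"ty":0,"tz":0,"spin":0,"claw":0},{"tx":0,"ty":0,"tz":0,"spin":0,"claw":0}]'

```text
time_s: 5.13
eef_pos: [0.64, 0.0435, 0.0838]
tool_rot: [0.001, 0.997, 0.072, -0.003]
force: [-18.3, -1.0, 14.6]
width: 0.0211
grip_force: 60.3
```

Request:
arm_command --steps '[{"tx":-0.005,"ty":0,"tz":0,"spin":0,"claw":0},{"tx":0,"ty":0,"tz":0,"spin":0,"claw":1},{"tx":0,"ty":0,"tz":0,"spin":0,"claw":1},{"tx":0,"ty":0,"tz":0,"spin":0,"claw":1},{"tx":0,"ty":0,"tz":0,"spin":0,"claw":1},{"tx":0,"ty":0,"tz":-0.03,"spin":0,"claw":1},{"tx":0,"ty":0,"tz":-0.03,"spin":0,"claw":1},{"tx":0,"ty":0,"tz":-0.03,"spin":0.12,"claw":1},{"tx":0,"ty":0,"tz":-0.03,"spin":0.12,"claw":1},{"tx":0,"ty":0,"tz":-0.02,"spin":0.12,"claw":1},{"tx":0,"ty":0,"tz":0,"spin":0.12,"claw":1},{"tx":0,"ty":0,"tz":0,"spin":0.12,"claw":1},{"tx":0,"ty":0,"tz":0,"spin":0.12,"claw":1},{"tx":0,"ty":0,"tz":0,"spin":0.12,"claw":1},{"tx":0,"ty":0,"tz":0,"spin":0.12,"claw":1},{"tx":0,"ty":0,"tz":0,"spin":0.12,"claw":1},{"tx":0,"ty":0,"tz":0,"spin":0.12,"claw":1},{"tx":0,"ty":0,"tz":0,"spin":0.12,"claw":1}]'

```text
time_s: 6.63
eef_pos: [0.6376, 0.0437, 0.2209]
tool_rot: [0.0, 0.83, -0.557, -0.0]
force: [0.2, 0.2, 0.0]
width: 0.0852
grip_force: 0.0
```

Request:
arm_command --steps '[{"tx":0,"ty":0,"tz":0,"spin":0.12,"claw":1},{"tx":0,"ty":0,"tz":0,"spin":0.12,"claw":1},{"tx":0,"ty":0,"tz":0,"spin":0.12,"claw":1},{"tx":0,"ty":0,"tz":0,"spin":0.12,"claw":1},{"tx":0,"ty":0,"tz":0,"spin":0.12,"claw":1},{"tx":0,"ty":0,"tz":0,"spin":0.12,"claw":1},{"tx":0,"ty":0,"tz":0,"spin":0.12,"claw":1},{"tx":0,"ty":0,"tz":0,"spin":0.12,"claw":1},{"tx":0,"ty":0,"tz":0,"spin":0.109,"claw":1},{"tx":0,"ty":0,"tz":0,"spin":0,"claw":1}]'

```text
time_s: 7.47
eef_pos: [0.6376, 0.0437, 0.221]
tool_rot: [-0.0, -0.431, 0.902, 0.0]
force: [-0.5, 0.5, 0.0]
width: 0.0856
grip_force: 0.0
```

```bash
sed -i 's/<75/<95/' h.py
cat > look.py <<'E'
from h import *
import sys
dat=snap('top','pics/t_last.png'); print(plaques(dat=dat))
W=world(dat[2],dat[1]); m=(W[...,2]>.096)&(W[...,2]<.108)&(W[...,0]>.45)&(W[...,0]<.68)&(W[...,1]>-.02)&(W[...,1]<.08); print('knob?',m.sum(),np.median(W[m],0).round(4) if m.any() else '')
if len(sys.argv)>4: plan(*map(float,sys.argv[1:5]))
E
python3 look.py .397 -.2753 .234 -2.246
```

```text
[]
knob? 82 [0.6376 0.0441 0.1005]
t 7.5 pos [0.6376 0.0437 0.221 ] yaw -2.244 | spin 0.0023 then tx 0.3994 ty -0.0116 tz -0.013
```

```bash
sed -i 's/<900/<300/' h.py; python3 look.py .397 -.2753 .234 -2.246
```

```text
[(0.4647, -0.404, 41.2, 49, 29), (0.5708, -0.3962, 54.2, 50, 30)]
knob? 78 [0.6377 0.044  0.1008]
t 7.6 pos [0.6376 0.0436 0.221 ] yaw -2.242 | spin 0.0037 then tx 0.3993 ty -0.0116 tz -0.013
```

Run:
```python
import cv2,numpy as np
a=cv2.imread('pics/top0.png');b=cv2.imread('pics/t_last.png')
print(np.median(a[150:345,355:535],(0,1)),np.median(b[150:345,355:535],(0,1)))
cv2.imwrite('pics/d.png',cv2.resize(b[100:345,220:535],None,fx=2.4,fy=2.4,interpolation=3))
```

```text
[ 85. 131. 146.] [108. 165. 184.]
```

View pics/d.png

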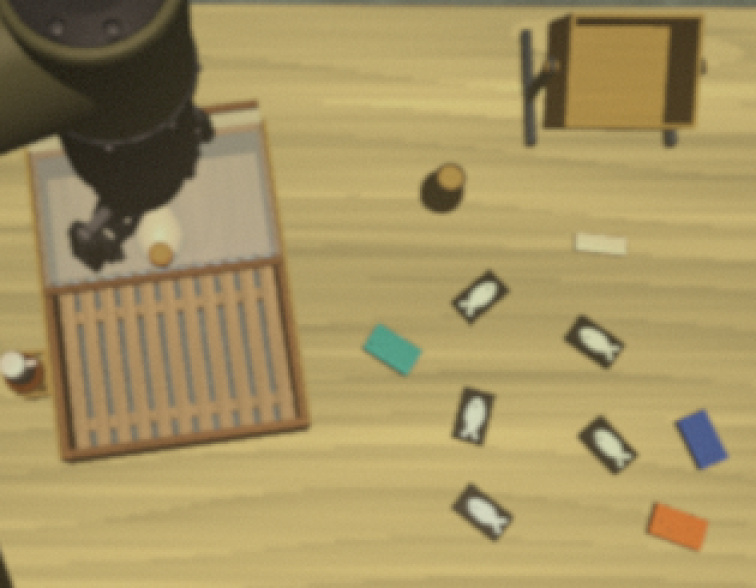

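```bash
sed -i 's/(w.max(2)<95)/(w.max(2)<.65*np.median(w.max(2)))/' h.py; python3 look.py .397 -.2753 .234 -2.246
```

```text
[(0.397, -0.2754, 51.8, 53, 31), (0.4645, -0.4042, 40.9, 53, 33), (0.4936, -0.2693, -16.4, 53, 32), (0.571, -0.3964, 54.0, 54, 34), (0.6175, -0.2807, -49.4, 56, 31)]
knob? 79 [0.6377 0.044  0.1009]
t 7.6 pos [0.6376 0.0436 0.2211] yaw -2.242 | spin 0.0036 then tx 0.3993 ty -0.0115 tz -0.0129
```

Request:
arm_command --steps '[{"tx":0.0399,"ty":-0.0012,"tz":0,"spin":0,"claw":1},{"tx":0.0399,"ty":-0.0012,"tz":0,"spin":0,"claw":1},{"tx":0.0399,"ty":-0.0012,"tz":0,"spin":0,"claw":1},{"tx":0.0399,"ty":-0.0012,"tz":0,"spin":0,"claw":1},{"tx":0.0399,"ty":-0.0012,"tz":0,"spin":0,"claw":1},{"tx":0.0399,"ty":-0.0012,"tz":0.02,"spin":0,"claw":1},{"tx":0.0399,"ty":-0.0012,"tz":0.02,"spin":0,"claw":1},{"tx":0.0399,"ty":-0.0012,"tz":0.02,"spin":0,"claw":0.7},{"tx":0.0399,"ty":-0.0012,"tz":0.02,"spin":0,"claw":0.7},{"tx":0.0399,"ty":-0.0012,"tz":0.02,"spin":0,"claw":0.7},{"tx":0,"ty":0,"tz":0.03,"spin":0,"claw":0.7},{"tx":0,"ty":0,"tz":0,"spin":0,"claw":0.7}]'

```text
time_s: 8.62
eef_pos: [0.4019, -0.2647, 0.0924]
tool_rot: [-0.002, -0.432, 0.902, 0.003]
force: [-0.3, 0.3, -1.8]
width: 0.0599
grip_force: 0.0
```

```bash
python3 -c "
from h import *
plan(.397,-.2753,.003,-2.242); print(ctrl.observe()['width'])"
```

```text
t 8.6 pos [ 0.4019 -0.2647  0.0924] yaw -2.247 | spin -0.0053 then tx 0.0113 ty -0.0028 tz 0.0894
0.05985892844616208
```

Request:
arm_command --steps '[{"tx":0.0113,"ty":-0.0028,"tz":0,"spin":0,"claw":0.7},{"tx":0,"ty":0,"tz":0.03,"spin":0,"claw":0.7},{"tx":0,"ty":0,"tz":0.03,"spin":0,"claw":0.7},{"tx":0,"ty":0,"tz":0.02,"spin":0,"claw":0.7},{"tx":0,"ty":0,"tz":0.0095,"spin":0,"claw":0.7},{"tx":0,"ty":0,"tz":0,"spin":0,"claw":0.7}]'

```text
time_s: 9.12
eef_pos: [0.4002, -0.2746, 0.0073]
tool_rot: [-0.001, -0.434, 0.901, 0.001]
force: [0.8, 0.4, 0.0]
width: 0.0598
grip_force: 0.0
```

Request:
arm_command --steps '[{"tx":0,"ty":0,"tz":0,"spin":0,"claw":0},{"tx":0,"ty":0,"tz":0,"spin":0,"claw":0},{"tx":0,"ty":0,"tz":0,"spin":0,"claw":0},{"tx":0,"ty":0,"tz":0,"spin":0,"claw":0}]'

```text
time_s: 9.45
eef_pos: [0.4029, -0.2762, 0.0124]
tool_rot: [0.002, -0.434, 0.901, -0.002]
force: [-1.9, 1.5, 11.5]
width: 0.0138
grip_force: 4.9
```

Request:
arm_command --steps '[{"tx":0,"ty":0,"tz":-0.02,"spin":0,"claw":0.6},{"tx":0,"ty":0,"tz":-0.03,"spin":0,"claw":0.6},{"tx":0,"ty":0,"tz":-0.03,"spin":0,"claw":0.6},{"tx":0,"ty":0,"tz":0,"spin":0,"claw":0.6},{"tx":0,"ty":0,"tz":0,"spin":0,"claw":0.6},{"tx":0,"ty":0,"tz":0,"spin":0,"claw":0.6}]'

```text
time_s: 9.95
eef_pos: [0.401, -0.2753, 0.0892]
tool_rot: [0.001, -0.433, 0.901, -0.0]
force: [0.4, 0.2, -0.6]
width: 0.0514
grip_force: 0.0
```

Run:
```python
from h import *
s=ctrl.observe(); plan(.397,-.2753,.1,-2.242); print(s['width'])
p,d,c=snap('wrist','pics/w3.png'); W=world(c,d); print(W[240:480:60,320].round(4))
dat=snap('top'); print(plaques(dat=dat))
```

```text
t 9.9 pos [ 0.401  -0.2753  0.0892] yaw -2.246 | spin -0.0037 then tx 0.0025 ty 0.0031 tz -0.0108
0.05138339102105064
[[ 0.3954 -0.2811  0.0115]
 [ 0.4238 -0.2455 -0.0015]
 [ 0.4522 -0.2099 -0.0012]
 [ 0.4841 -0.1699 -0.0013]]
[(0.4402, -0.3503, 87.6, 307, 193), (0.5707, -0.3962, 53.1, 52, 31), (0.6175, -0.2806, -50.2, 54, 29)]
```

View pics/w3.png

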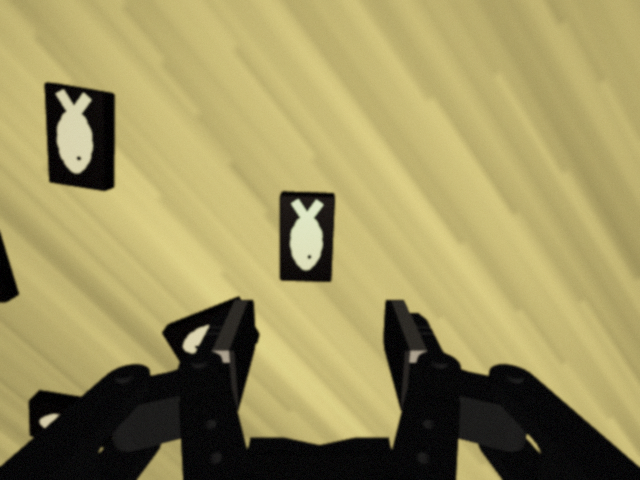

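Run:
```python
from h import *
dat=snap('wrist'); c=dat[2]
print(plaques(dat=dat,lo=(.36,-.32),hi=(.43,-.23)))
s=ctrl.observe(); print(proj(c,s['eef_pos']), proj(c,[.397,-.2753,.012]))
```

```text
[(0.4016, -0.2873, 49.6, 56, 32)]
(np.float64(319.60307861728296), np.float64(317.23226732519606)) (np.float64(323.4941565348095), np.float64(249.96243453680148))
```

Run:
```python
from h import *
dat=snap('side','pics/s2.png'); print(plaques(dat=dat))
dat=snap('wrist'); print(plaques(dat=dat,lo=(.36,-.42),hi=(.56,-.2)))
```

```text
[(0.3525, -0.4735, -90.0, 53, 45), (0.3997, -0.2896, 49.4, 61, 33), (0.4606, -0.4118, 41.6, 61, 33), (0.5184, -0.2378, 48.5, 157, 69), (0.5665, -0.4042, 53.6, 61, 36), (0.613, -0.2887, -50.2, 55, 43)]
[(0.3915, -0.2135, 0.0, 31, 25), (0.4018, -0.2872, 49.6, 56, 32), (0.4617, -0.4074, 41.6, 54, 37), (0.506, -0.249, 0.0, 108, 96), (0.5365, -0.3965, -90.0, 47, 47)]
```

```bash
python3 -c "
from h import *
plan(.403,-.2845,0,-2.278)"
```

```text
t 10.2 pos [ 0.4003 -0.2753  0.0878] yaw -2.246 | spin 0.0322 then tx 0.0052 ty -0.008 tz 0.0878
```

Request:
arm_command --steps '[{"tx":0,"ty":0,"tz":0,"spin":0.032,"claw":0.65},{"tx":0.0052,"ty":-0.008,"tz":0,"spin":0,"claw":0.65},{"tx":0,"ty":0,"tz":0.03,"spin":0,"claw":0.65},{"tx":0,"ty":0,"tz":0.03,"spin":0,"claw":0.65},{"tx":0,"ty":0,"tz":0.02,"spin":0,"claw":0.65},{"tx":0,"ty":0,"tz":0.008,"spin":0,"claw":0.65},{"tx":0,"ty":0,"tz":0,"spin":0,"claw":0.65},{"tx":0,"ty":0,"tz":0,"spin":0,"claw":0.65}]'

```text
time_s: 10.87
eef_pos: [0.4038, -0.2851, 0.0013]
tool_rot: [-0.0, -0.419, 0.908, -0.0]
force: [-0.2, 0.1, -0.5]
width: 0.0552
grip_force: 0.0
```

Request:
arm_command --steps '[{"tx":0,"ty":0,"tz":0.001,"spin":0,"claw":0.4},{"tx":0,"ty":0,"tz":0,"spin":0,"claw":0},{"tx":0,"ty":0,"tz":0,"spin":0,"claw":0},{"tx":0,"ty":0,"tz":0,"spin":0,"claw":0},{"tx":0,"ty":0,"tz":0,"spin":0,"claw":0}]'

```text
time_s: 11.28
eef_pos: [0.4045, -0.285, 0.0012]
tool_rot: [0.001, -0.419, 0.908, -0.001]
force: [-0.7, 1.8, 5.8]
width: 0.03
grip_force: 61.5
```

Request:
arm_command --steps '[{"tx":0,"ty":0,"tz":-0.025,"spin":0,"claw":0},{"tx":0,"ty":0,"tz":-0.025,"spin":0.119,"claw":0},{"tx":0,"ty":0,"tz":-0.025,"spin":0.119,"claw":0},{"tx":0,"ty":0,"tz":-0.025,"spin":0.119,"claw":0},{"tx":0,"ty":0,"tz":-0.025,"spin":0.119,"claw":0},{"tx":0,"ty":0,"tz":-0.025,"spin":0.119,"claw":0},{"tx":0,"ty":0,"tz":0,"spin":0.119,"claw":0},{"tx":-0.027,"ty":0.0288,"tz":0,"spin":0,"claw":0},{"tx":-0.027,"ty":0.0288,"tz":0,"spin":0,"claw":0},{"tx":-0.027,"ty":0.0288,"tz":0,"spin":0,"claw":0},{"tx":-0.027,"ty":0.0288,"tz":0,"spin":0,"claw":0},{"tx":-0.027,"ty":0.0288,"tz":0,"spin":0,"claw":0},{"tx":-0.027,"ty":0.0288,"tz":0,"spin":0,"claw":0},{"tx":-0.027,"ty":0.0288,"tz":0,"spin":0,"claw":0},{"tx":-0.027,"ty":0.0288,"tz":0,"spin":0,"claw":0},{"tx":0,"ty":0,"tz":0,"spin":0,"claw":0},{"tx":0,"ty":0,"tz":0,"spin":0,"claw":0}]'

```text
time_s: 12.7
eef_pos: [0.5829, -0.0227, 0.1484]
tool_rot: [-0.001, -0.076, 0.997, -0.0]
force: [-0.7, -0.5, -0.2]
width: 0.0302
grip_force: 60.8
```

Run:
```python
from h import *
plan(.5846,-.0258,.034,-2.996); print(ctrl.observe()['width'])
dat=snap('top'); print(plaques(dat=dat))
dat=snap('wrist','pics/w4.png')
```

```text
t 12.7 pos [ 0.5829 -0.0227  0.1484] yaw -2.989 | spin 0.0069 then tx -0.0013 ty -0.0033 tz 0.1144
0.030166186880605877
[(0.4645, -0.4041, 41.2, 53, 33), (0.4934, -0.2697, -14.7, 53, 32), (0.571, -0.3964, 53.7, 54, 34), (0.6175, -0.2807, -49.4, 56, 31)]
```

View pics/w4.png

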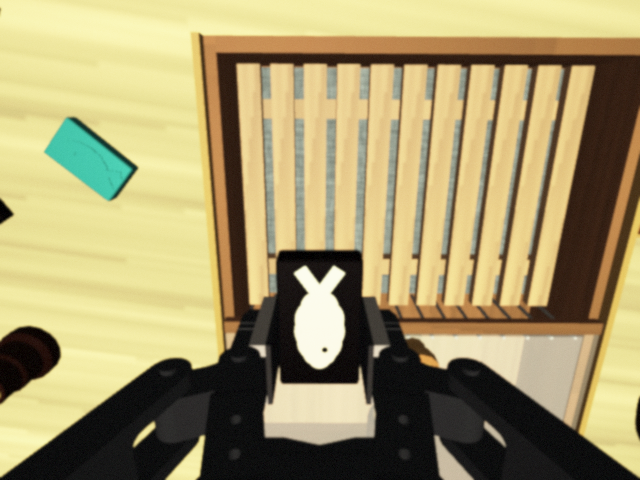

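Request:
arm_command --steps '[{"tx":-0.0013,"ty":-0.0033,"tz":0,"spin":0.007,"claw":0},{"tx":0,"ty":0,"tz":0.035,"spin":0,"claw":0},{"tx":0,"ty":0,"tz":0.035,"spin":0,"claw":0},{"tx":0,"ty":0,"tz":0.025,"spin":0,"claw":0},{"tx":0,"ty":0,"tz":0.012,"spin":0,"claw":0},{"tx":0,"ty":0,"tz":0.006,"spin":0,"claw":0},{"tx":0,"ty":0,"tz":0,"spin":0,"claw":0},{"tx":0,"ty":0,"tz":0,"spin":0,"claw":0}]'

```text
time_s: 13.47
eef_pos: [0.5853, -0.028, 0.0384]
tool_rot: [0.001, -0.071, 0.997, -0.0]
force: [0.1, -0.5, 0.9]
width: 0.0299
grip_force: 60.8
```

Request:
arm_command --steps '[{"tx":0,"ty":0,"tz":0.003,"spin":0,"claw":0},{"tx":0,"ty":0,"tz":0.002,"spin":0,"claw":0},{"tx":0,"ty":0,"tz":0,"spin":0,"claw":0}]'

```text
time_s: 13.72
eef_pos: [0.5847, -0.0274, 0.0321]
tool_rot: [0.001, -0.071, 0.997, 0.0]
force: [-0.7, 0.6, -1.3]
width: 0.03
grip_force: 60.8
```

Request:
arm_command --steps '[{"tx":0,"ty":0,"tz":0.0015,"spin":0,"claw":0},{"tx":0,"ty":0,"tz":0,"spin":0,"claw":0.3},{"tx":0,"ty":0,"tz":0,"spin":0,"claw":0.65},{"tx":0,"ty":0,"tz":0,"spin":0,"claw":0.65},{"tx":0,"ty":0,"tz":0,"spin":0,"claw":0.65},{"tx":0,"ty":0,"tz":-0.02,"spin":0,"claw":0.65},{"tx":0,"ty":0,"tz":-0.03,"spin":0,"claw":0.65},{"tx":0,"ty":0,"tz":-0.03,"spin":0.104,"claw":0.65},{"tx":0,"ty":0,"tz":-0.03,"spin":0.104,"claw":0.65},{"tx":0,"ty":0,"tz":-0.01,"spin":0.104,"claw":0.65},{"tx":0,"ty":0,"tz":0,"spin":0.104,"claw":0.65},{"tx":0.0033,"ty":-0.0368,"tz":0,"spin":0,"claw":0.65},{"tx":0.0033,"ty":-0.0368,"tz":0,"spin":0,"claw":0.65},{"tx":0.0033,"ty":-0.0368,"tz":0,"spin":0,"claw":0.65},{"tx":0.0033,"ty":-0.0368,"tz":0,"spin":0,"claw":0.65},{"tx":0.0033,"ty":-0.0368,"tz":0,"spin":0,"claw":0.65},{"tx":0.0033,"ty":-0.0368,"tz":0,"spin":0,"claw":0.65},{"tx":0.0033,"ty":-0.0368,"tz":0,"spin":0,"claw":0.65},{"tx":0,"ty":0,"tz":0.02,"spin":0,"claw":0.65},{"tx":0,"ty":0,"tz":0,"spin":0,"claw":0.65}]'

```text
time_s: 15.38
eef_pos: [0.4905, -0.2702, 0.1265]
tool_rot: [-0.002, 0.138, 0.99, 0.001]
force: [0.5, 0.8, -1.4]
width: 0.0553
grip_force: 0.0
```

```bash
cat > wp.py <<'E'
from h import *
import sys
x,y,deg=map(float,sys.argv[1:4])
dat=snap('wrist'); s=ctrl.observe()
r=plaques(dat=dat,lo=(x-.06,y-.06),hi=(x+.06,y+.06)); print('wrist',[k for k in r if 50<k[3]<62 and 28<k[4]<40])
a=np.deg2rad(deg)-np.pi
print('from given:'); plan(x,y,0.0,a)
for k in r:
    if 50<k[3]<62 and 28<k[4]<40: m=(.5*(k[0]+x),.5*(k[1]+y)); print('mean',m); plan(*m,0.0,np.deg2rad((k[2]+deg)/2)-np.pi)
E
python3 wp.py .4934 -.2697 -15.5
```

```text
wrist [(0.4927, -0.2729, -15.7, 56, 32)]
from given:
t 15.4 pos [ 0.4912 -0.2695  0.1278] yaw 2.867 | spin 6.2786 then tx -0.0022 ty 0.0004 tz 0.1278
mean (0.49305, -0.2713)
t 15.4 pos [ 0.4912 -0.2695  0.1278] yaw 2.867 | spin 6.2804 then tx -0.0023 ty -0.0013 tz 0.1278
```

Request:
arm_command --steps '[{"tx":-0.0023,"ty":-0.0013,"tz":0.02,"spin":0,"claw":0.65},{"tx":0,"ty":0,"tz":0.035,"spin":0,"claw":0.65},{"tx":0,"ty":0,"tz":0.035,"spin":0,"claw":0.65},{"tx":0,"ty":0,"tz":0.025,"spin":0,"claw":0.65},{"tx":0,"ty":0,"tz":0.0125,"spin":0,"claw":0.65},{"tx":0,"ty":0,"tz":0,"spin":0,"claw":0.65},{"tx":0,"ty":0,"tz":0,"spin":0,"claw":0.65},{"tx":0,"ty":0,"tz":0,"spin":0,"claw":0.65}]'

```text
time_s: 16.1
eef_pos: [0.4963, -0.2714, 0.0052]
tool_rot: [0.002, 0.136, 0.991, -0.001]
force: [0.5, 0.1, 0.5]
width: 0.0554
grip_force: 0.0
```

Request:
arm_command --steps '[{"tx":0,"ty":0,"tz":0,"spin":0,"claw":0.4},{"tx":0,"ty":0,"tz":0,"spin":0,"claw":0},{"tx":0,"ty":0,"tz":0,"spin":0,"claw":0},{"tx":0,"ty":0,"tz":0,"spin":0,"claw":0},{"tx":0,"ty":0,"tz":0,"spin":0,"claw":0}]'

```text
time_s: 16.52
eef_pos: [0.4958, -0.2717, 0.0048]
tool_rot: [0.002, 0.136, 0.991, -0.0]
force: [0.8, 1.9, 6.5]
width: 0.03
grip_force: 60.1
```

Request:
arm_command --steps '[{"tx":0,"ty":0,"tz":-0.025,"spin":0,"claw":0},{"tx":0,"ty":0,"tz":-0.03,"spin":-0.105,"claw":0},{"tx":0,"ty":0,"tz":-0.03,"spin":-0.105,"claw":0},{"tx":0,"ty":0,"tz":-0.03,"spin":-0.105,"claw":0},{"tx":0,"ty":0,"tz":-0.03,"spin":-0.105,"claw":0},{"tx":-0.0124,"ty":0.0354,"tz":0,"spin":0,"claw":0},{"tx":-0.0124,"ty":0.0354,"tz":0,"spin":0,"claw":0},{"tx":-0.0124,"ty":0.0354,"tz":0,"spin":0,"claw":0},{"tx":-0.0124,"ty":0.0354,"tz":0,"spin":0,"claw":0},{"tx":-0.0124,"ty":0.0354,"tz":0,"spin":0,"claw":0},{"tx":-0.0124,"ty":0.0354,"tz":0,"spin":0,"claw":0},{"tx":-0.0124,"ty":0.0354,"tz":0,"spin":0,"claw":0},{"tx":-0.0124,"ty":0.0354,"tz":0,"spin":0,"claw":0},{"tx":-0.0124,"ty":0.0354,"tz":0,"spin":0,"claw":0},{"tx":-0.0124,"ty":0.0354,"tz":0,"spin":0,"claw":0},{"tx":0,"ty":0,"tz":0,"spin":0,"claw":0},{"tx":0,"ty":0,"tz":0,"spin":0,"claw":0},{"tx":0,"ty":0,"tz":0,"spin":0,"claw":0}]'

```text
time_s: 18.02
eef_pos: [0.5653, 0.0971, 0.1477]
tool_rot: [-0.0, -0.074, 0.997, -0.0]
force: [0.1, 0.1, 0.9]
width: 0.0298
grip_force: 59.5
```

Run:
```python
from h import *
plan(.5666,.0968,.035,-2.996)
dat=snap('top'); print(plaques(dat=dat))
```

```text
t 18.0 pos [0.5653 0.0971 0.1477] yaw -2.994 | spin 0.0017 then tx -0.0012 ty -0.0005 tz 0.1127
[(0.4646, -0.4042, 41.1, 53, 33), (0.571, -0.3964, 54.2, 54, 34), (0.6175, -0.2807, -49.1, 56, 32)]
```

Request:
arm_command --steps '[{"tx":-0.0012,"ty":0,"tz":0.03,"spin":0,"claw":0},{"tx":0,"ty":0,"tz":0.035,"spin":0,"claw":0},{"tx":0,"ty":0,"tz":0.025,"spin":0,"claw":0},{"tx":0,"ty":0,"tz":0.015,"spin":0,"claw":0},{"tx":0,"ty":0,"tz":0.006,"spin":0,"claw":0},{"tx":0,"ty":0,"tz":0,"spin":0,"claw":0},{"tx":0,"ty":0,"tz":0,"spin":0,"claw":0},{"tx":0,"ty":0,"tz":0,"spin":0,"claw":0}]'

```text
time_s: 18.73
eef_pos: [0.5672, 0.0968, 0.0376]
tool_rot: [0.001, -0.073, 0.997, 0.0]
force: [0.4, -0.2, -0.5]
width: 0.0301
grip_force: 59.5
```

Request:
arm_command --steps '[{"tx":0,"ty":0,"tz":0.003,"spin":0,"claw":0},{"tx":0,"ty":0,"tz":0,"spin":0,"claw":0},{"tx":0,"ty":0,"tz":0,"spin":0,"claw":0.3},{"tx":0,"ty":0,"tz":0,"spin":0,"claw":0.65},{"tx":0,"ty":0,"tz":0,"spin":0,"claw":0.65},{"tx":0,"ty":0,"tz":0,"spin":0,"claw":0.65},{"tx":0,"ty":0,"tz":-0.02,"spin":0,"claw":0.65},{"tx":0,"ty":0,"tz":-0.035,"spin":0,"claw":0.65},{"tx":0,"ty":0,"tz":-0.035,"spin":0,"claw":0.65},{"tx":0,"ty":0,"tz":-0.03,"spin":0.112,"claw":0.65},{"tx":0,"ty":0,"tz":0,"spin":0.112,"claw":0.65},{"tx":0,"ty":0,"tz":0,"spin":0.112,"claw":0.65},{"tx":0,"ty":0,"tz":0,"spin":0.112,"claw":0.65},{"tx":0,"ty":0,"tz":0,"spin":0.112,"claw":0.65},{"tx":0,"ty":0,"tz":0,"spin":0.112,"claw":0.65},{"tx":0,"ty":0,"tz":0,"spin":0.112,"claw":0.65},{"tx":0,"ty":0,"tz":0,"spin":0.112,"claw":0.65},{"tx":0,"ty":0,"tz":0,"spin":0.112,"claw":0.65}]'

```text
time_s: 20.23
eef_pos: [0.5663, 0.0973, 0.153]
tool_rot: [-0.0, 0.42, 0.908, -0.0]
force: [-0.3, 0.4, 0.1]
width: 0.0553
grip_force: 0.0
```

Request:
arm_command --steps '[{"tx":-0.032,"ty":-0.0207,"tz":0,"spin":0,"claw":0.65},{"tx":-0.032,"ty":-0.0207,"tz":0,"spin":0,"claw":0.65},{"tx":-0.032,"ty":-0.0207,"tz":0,"spin":0,"claw":0.65},{"tx":-0.032,"ty":-0.0207,"tz":0,"spin":0,"claw":0.65},{"tx":-0.032,"ty":-0.0207,"tz":0,"spin":0,"claw":0.65},{"tx":-0.032,"ty":-0.0207,"tz":0,"spin":0,"claw":0.65},{"tx":-0.032,"ty":-0.0207,"tz":0,"spin":0,"claw":0.65},{"tx":-0.032,"ty":-0.0207,"tz":0,"spin":0,"claw":0.65},{"tx":-0.032,"ty":-0.0207,"tz":0,"spin":0,"claw":0.65},{"tx":-0.032,"ty":-0.0207,"tz":0,"spin":0,"claw":0.65},{"tx":0,"ty":0,"tz":0.02,"spin":0,"claw":0.65},{"tx":0,"ty":0,"tz":0,"spin":0,"claw":0.65},{"tx":0,"ty":0,"tz":0,"spin":0,"claw":0.65}]'

```text
time_s: 21.32
eef_pos: [0.617, -0.2801, 0.1314]
tool_rot: [-0.002, 0.418, 0.909, -0.0]
force: [0.1, 0.2, -0.0]
width: 0.0554
grip_force: 0.0
```

```bash
python3 wp.py .6175 -.2807 -49.6; python3 look.py
```

```text
wrist [(0.6182, -0.2843, -50.0, 56, 32)]
from given:
t 21.4 pos [ 0.6177 -0.2797  0.1331] yaw 2.281 | spin 6.2882 then tx -0.0006 ty -0.0008 tz 0.1331
mean (0.61785, -0.2825)
t 21.4 pos [ 0.6177 -0.2797  0.1331] yaw 2.281 | spin 6.2917 then tx -0.0022 ty -0.0017 tz 0.1331
[(0.4646, -0.4042, 41.2, 53, 33), (0.5712, -0.3963, 54.0, 54, 34), (0.6176, -0.2808, -50.2, 57, 32), (0.6415, -0.356, -90.0, 152, 75)]
knob? 83 [0.6374 0.0439 0.1012]
```

Request:
arm_command --steps '[{"tx":-0.0015,"ty":-0.0014,"tz":0.02,"spin":0.007,"claw":0.65},{"tx":0,"ty":0,"tz":0.035,"spin":0,"claw":0.65},{"tx":0,"ty":0,"tz":0.035,"spin":0,"claw":0.65},{"tx":0,"ty":0,"tz":0.025,"spin":0,"claw":0.65},{"tx":0,"ty":0,"tz":0.0155,"spin":0,"claw":0.65},{"tx":0,"ty":0,"tz":0,"spin":0,"claw":0.65},{"tx":0,"ty":0,"tz":0,"spin":0,"claw":0.65},{"tx":0,"ty":0,"tz":0,"spin":0,"claw":0.65}]'

```text
time_s: 22.08
eef_pos: [0.6196, -0.2822, 0.0059]
tool_rot: [0.002, 0.42, 0.908, 0.0]
force: [-0.4, 1.2, -0.2]
width: 0.0559
grip_force: 0.0
```

Request:
arm_command --steps '[{"tx":0,"ty":0,"tz":0,"spin":0,"claw":0.4},{"tx":0,"ty":0,"tz":0,"spin":0,"claw":0},{"tx":0,"ty":0,"tz":0,"spin":0,"claw":0},{"tx":0,"ty":0,"tz":0,"spin":0,"claw":0},{"tx":0,"ty":0,"tz":0,"spin":0,"claw":0}]'

```text
time_s: 22.5
eef_pos: [0.6193, -0.2827, 0.0057]
tool_rot: [0.002, 0.42, 0.907, 0.0]
force: [-1.0, 1.7, 6.4]
width: 0.0298
grip_force: 60.0
```

Request:
arm_command --steps '[{"tx":0,"ty":0,"tz":-0.025,"spin":0,"claw":0},{"tx":0,"ty":0,"tz":-0.03,"spin":-0.1125,"claw":0},{"tx":0,"ty":0,"tz":-0.03,"spin":-0.1125,"claw":0},{"tx":0,"ty":0,"tz":-0.03,"spin":-0.1125,"claw":0},{"tx":0,"ty":0,"tz":-0.03,"spin":-0.1125,"claw":0},{"tx":0,"ty":0,"tz":0,"spin":-0.1125,"claw":0},{"tx":0,"ty":0,"tz":0,"spin":-0.1125,"claw":0},{"tx":0,"ty":0,"tz":0,"spin":-0.1125,"claw":0},{"tx":0,"ty":0,"tz":0,"spin":-0.1125,"claw":0},{"tx":0,"ty":0,"tz":0,"spin":-0.1125,"claw":0},{"tx":0.0091,"ty":0.0366,"tz":0,"spin":0,"claw":0},{"tx":0.0091,"ty":0.0366,"tz":0,"spin":0,"claw":0},{"tx":0.0091,"ty":0.0366,"tz":0,"spin":0,"claw":0},{"tx":0.0091,"ty":0.0366,"tz":0,"spin":0,"claw":0},{"tx":0.0091,"ty":0.0366,"tz":0,"spin":0,"claw":0},{"tx":0.0091,"ty":0.0366,"tz":0,"spin":0,"claw":0},{"tx":0.0091,"ty":0.0366,"tz":0,"spin":0,"claw":0},{"tx":0,"ty":0,"tz":0,"spin":0,"claw":0},{"tx":0,"ty":0,"tz":0,"spin":0,"claw":0},{"tx":0,"ty":0,"tz":0,"spin":0,"claw":0}]'

```text
time_s: 24.17
eef_pos: [0.5182, -0.0379, 0.1486]
tool_rot: [0.001, -0.072, 0.997, 0.0]
force: [-0.7, 0.0, 1.3]
width: 0.0296
grip_force: 59.5
```

```bash
python3 - <<'E'
from h import *
plan(.5188,-.0386,.0365,-2.996)
dat=snap('wrist','pics/w5.png')
E
python3 look.py
```

```text
t 24.2 pos [ 0.5182 -0.0379  0.1486] yaw -2.997 | spin -0.0006 then tx -0.0005 ty -0.0008 tz 0.1121
[(0.4645, -0.4042, 40.9, 53, 33), (0.5711, -0.3964, 53.7, 54, 34)]
knob? 0
```

View pics/w5.png

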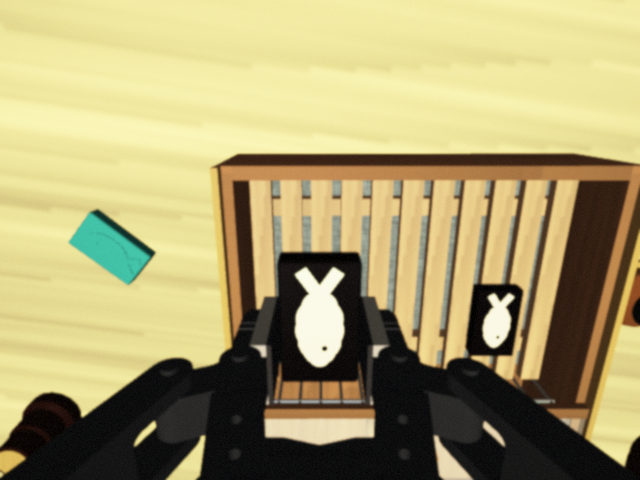

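Request:
arm_command --steps '[{"tx":0,"ty":-0.0008,"tz":0.03,"spin":0,"claw":0},{"tx":0,"ty":0,"tz":0.035,"spin":0,"claw":0},{"tx":0,"ty":0,"tz":0.025,"spin":0,"claw":0},{"tx":0,"ty":0,"tz":0.015,"spin":0,"claw":0},{"tx":0,"ty":0,"tz":0.006,"spin":0,"claw":0},{"tx":0,"ty":0,"tz":0.002,"spin":0,"claw":0},{"tx":0,"ty":0,"tz":0,"spin":0,"claw":0},{"tx":0,"ty":0,"tz":0,"spin":0,"claw":0},{"tx":0,"ty":0,"tz":0,"spin":0,"claw":0}]'

```text
time_s: 25.02
eef_pos: [0.5188, -0.0397, 0.0357]
tool_rot: [0.0, -0.071, 0.997, -0.0]
force: [1.5, -1.2, 2.2]
width: 0.0297
grip_force: 59.8
```

Request:
arm_command --steps '[{"tx":0,"ty":0,"tz":0,"spin":0,"claw":0.3},{"tx":0,"ty":0,"tz":0,"spin":0,"claw":0.65},{"tx":0,"ty":0,"tz":0,"spin":0,"claw":0.65},{"tx":0,"ty":0,"tz":0,"spin":0,"claw":0.65},{"tx":0,"ty":0,"tz":-0.02,"spin":0,"claw":0.65},{"tx":0,"ty":0,"tz":-0.035,"spin":0,"claw":0.65},{"tx":0,"ty":0,"tz":-0.035,"spin":0,"claw":0.65},{"tx":0,"ty":0,"tz":-0.03,"spin":-0.114,"claw":0.65},{"tx":0,"ty":0,"tz":0,"spin":-0.114,"claw":0.65},{"tx":0,"ty":0,"tz":0,"spin":-0.114,"claw":0.65},{"tx":0,"ty":0,"tz":0,"spin":-0.114,"claw":0.65},{"tx":0,"ty":0,"tz":0,"spin":-0.114,"claw":0.65},{"tx":0,"ty":0,"tz":0,"spin":-0.114,"claw":0.65},{"tx":0,"ty":0,"tz":0,"spin":-0.114,"claw":0.65}]'

```text
time_s: 26.18
eef_pos: [0.5181, -0.0386, 0.1547]
tool_rot: [-0.0, -0.457, 0.89, 0.0]
force: [-0.4, 0.3, 0.8]
width: 0.0553
grip_force: 0.0
```

Request:
arm_command --steps '[{"tx":0.0259,"ty":-0.0253,"tz":0,"spin":0,"claw":0.65},{"tx":0.0259,"ty":-0.0253,"tz":0,"spin":0,"claw":0.65},{"tx":0.0259,"ty":-0.0253,"tz":0,"spin":0,"claw":0.65},{"tx":0.0259,"ty":-0.0253,"tz":0,"spin":0,"claw":0.65},{"tx":0.0259,"ty":-0.0253,"tz":0,"spin":0,"claw":0.65},{"tx":0.0259,"ty":-0.0253,"tz":0,"spin":0,"claw":0.65},{"tx":0.0259,"ty":-0.0253,"tz":0,"spin":0,"claw":0.65},{"tx":0.0259,"ty":-0.0253,"tz":0,"spin":0,"claw":0.65},{"tx":0.0259,"ty":-0.0253,"tz":0,"spin":0,"claw":0.65},{"tx":0.0259,"ty":-0.0253,"tz":0,"spin":0,"claw":0.65},{"tx":0,"ty":0,"tz":0.02,"spin":0,"claw":0.65},{"tx":0,"ty":0,"tz":0,"spin":0,"claw":0.65},{"tx":0,"ty":0,"tz":0,"spin":0,"claw":0.65}]'

```text
time_s: 27.27
eef_pos: [0.5697, -0.3965, 0.1328]
tool_rot: [-0.001, -0.454, 0.891, 0.002]
force: [0.2, -0.1, 0.7]
width: 0.0553
grip_force: 0.0
```

```bash
python3 wp.py .5711 -.3964 54; python3 look.py
```

```text
wrist [(0.5713, -0.4022, 53.8, 56, 32)]
from given:
t 27.3 pos [ 0.5704 -0.3964  0.1347] yaw -2.199 | spin 0.0004 then tx -0.0004 ty -0.0006 tz 0.1347
mean (0.5712, -0.3993)
t 27.3 pos [ 0.5704 -0.3964  0.1347] yaw -2.199 | spin 0.0022 then tx 0.0019 ty -0.0024 tz 0.1347
[(0.465, -0.3322, -27.2, 281, 59), (0.6079, -0.4751, -34.5, 145, 65), (0.6191, -0.2128, -16.7, 130, 19)]
knob? 79 [0.6373 0.0438 0.1009]
```

Request:
arm_command --steps '[{"tx":0.0015,"ty":-0.0018,"tz":0.02,"spin":0,"claw":0.65},{"tx":0,"ty":0,"tz":0.035,"spin":0,"claw":0.65},{"tx":0,"ty":0,"tz":0.035,"spin":0,"claw":0.65},{"tx":0,"ty":0,"tz":0.025,"spin":0,"claw":0.65},{"tx":0,"ty":0,"tz":0.0175,"spin":0,"claw":0.65},{"tx":0,"ty":0,"tz":0,"spin":0,"claw":0.65},{"tx":0,"ty":0,"tz":0,"spin":0,"claw":0.65},{"tx":0,"ty":0,"tz":0,"spin":0,"claw":0.65}]'

```text
time_s: 28.03
eef_pos: [0.5727, -0.3995, 0.0057]
tool_rot: [0.001, -0.454, 0.891, -0.002]
force: [0.4, -0.8, 1.4]
width: 0.0554
grip_force: 0.0
```

Request:
arm_command --steps '[{"tx":0,"ty":0,"tz":0,"spin":0,"claw":0.4},{"tx":0,"ty":0,"tz":0,"spin":0,"claw":0},{"tx":0,"ty":0,"tz":0,"spin":0,"claw":0},{"tx":0,"ty":0,"tz":0,"spin":0,"claw":0},{"tx":0,"ty":0,"tz":0,"spin":0,"claw":0}]'

```text
time_s: 28.45
eef_pos: [0.5724, -0.3999, 0.0054]
tool_rot: [0.001, -0.454, 0.891, -0.002]
force: [-0.1, 2.0, 6.4]
width: 0.0294
grip_force: 60.3
```

Request:
arm_command --steps '[{"tx":0,"ty":0,"tz":-0.025,"spin":0,"claw":0},{"tx":0,"ty":0,"tz":-0.03,"spin":0.114,"claw":0},{"tx":0,"ty":0,"tz":-0.03,"spin":0.114,"claw":0},{"tx":0,"ty":0,"tz":-0.03,"spin":0.114,"claw":0},{"tx":0,"ty":0,"tz":-0.03,"spin":0.114,"claw":0},{"tx":0,"ty":0,"tz":0,"spin":0.114,"claw":0},{"tx":0,"ty":0,"tz":0,"spin":0.114,"claw":0},{"tx":0,"ty":0,"tz":0,"spin":0.114,"claw":0},{"tx":0,"ty":0.0391,"tz":0,"spin":0,"claw":0},{"tx":0,"ty":0.0391,"tz":0,"spin":0,"claw":0},{"tx":0,"ty":0.0391,"tz":0,"spin":0,"claw":0},{"tx":0,"ty":0.0391,"tz":0,"spin":0,"claw":0},{"tx":0,"ty":0.0391,"tz":0,"spin":0,"claw":0},{"tx":0,"ty":0.0391,"tz":0,"spin":0,"claw":0},{"tx":0,"ty":0.0391,"tz":0,"spin":0,"claw":0},{"tx":0,"ty":0.0391,"tz":0,"spin":0,"claw":0},{"tx":0,"ty":0.0391,"tz":0,"spin":0,"claw":0},{"tx":0,"ty":0.0391,"tz":0,"spin":0,"claw":0},{"tx":0,"ty":0.0391,"tz":0,"spin":0,"claw":0}]'

```text
time_s: 30.03
eef_pos: [0.5087, 0.028, 0.1483]
tool_rot: [0.001, -0.072, 0.997, 0.0]
force: [0.7, 0.4, -0.3]
width: 0.0301
grip_force: 59.6
```

Request:
arm_command --steps '[{"tx":0,"ty":0,"tz":0,"spin":0,"claw":0},{"tx":0,"ty":0,"tz":0,"spin":0,"claw":0},{"tx":0,"ty":0,"tz":0,"spin":0,"claw":0}]'

```text
time_s: 30.28
eef_pos: [0.5093, 0.0264, 0.148]
tool_rot: [0.0, -0.072, 0.997, 0.0]
force: [0.2, -0.1, 0.7]
width: 0.0298
grip_force: 59.6
```

```bash
python3 - <<'E'
from h import *
plan(.5093,.0257,.0365,-2.996)
E
python3 look.py
```

```text
t 30.3 pos [0.5093 0.0264 0.148 ] yaw -2.996 | spin -0.0005 then tx 0.0001 ty -0.0007 tz 0.1115
[(0.4646, -0.4041, 41.2, 53, 33)]
knob? 0
```

Request:
arm_command --steps '[{"tx":0,"ty":-0.0007,"tz":0.03,"spin":0,"claw":0},{"tx":0,"ty":0,"tz":0.035,"spin":0,"claw":0},{"tx":0,"ty":0,"tz":0.025,"spin":0,"claw":0},{"tx":0,"ty":0,"tz":0.015,"spin":0,"claw":0},{"tx":0,"ty":0,"tz":0.006,"spin":0,"claw":0},{"tx":0,"ty":0,"tz":0.0015,"spin":0,"claw":0},{"tx":0,"ty":0,"tz":0,"spin":0,"claw":0},{"tx":0,"ty":0,"tz":0,"spin":0,"claw":0},{"tx":0,"ty":0,"tz":0,"spin":0,"claw":0}]'

```text
time_s: 31.08
eef_pos: [0.5097, 0.0249, 0.0354]
tool_rot: [0.0, -0.071, 0.997, -0.0]
force: [0.3, -0.7, 1.0]
width: 0.0298
grip_force: 59.7
```

Request:
arm_command --steps '[{"tx":0,"ty":0,"tz":0,"spin":0,"claw":0.3},{"tx":0,"ty":0,"tz":0,"spin":0,"claw":0.65},{"tx":0,"ty":0,"tz":0,"spin":0,"claw":0.65},{"tx":0,"ty":0,"tz":0,"spin":0,"claw":0.65},{"tx":0,"ty":0,"tz":-0.02,"spin":0,"claw":0.65},{"tx":0,"ty":0,"tz":-0.035,"spin":0,"claw":0.65},{"tx":0,"ty":0,"tz":-0.035,"spin":0,"claw":0.65},{"tx":0,"ty":0,"tz":-0.03,"spin":-0.1144,"claw":0.65},{"tx":0,"ty":0,"tz":0,"spin":-0.1144,"claw":0.65},{"tx":0,"ty":0,"tz":0,"spin":-0.1144,"claw":0.65},{"tx":0,"ty":0,"tz":0,"spin":-0.1144,"claw":0.65},{"tx":0,"ty":0,"tz":0,"spin":-0.1144,"claw":0.65}]'

```text
time_s: 32.08
eef_pos: [0.5094, 0.0258, 0.1552]
tool_rot: [0.0, -0.353, 0.936, 0.0]
force: [0.0, 0.7, 0.1]
width: 0.0554
grip_force: 0.0
```

Request:
arm_command --steps '[{"tx":0.02875,"ty":-0.0268,"tz":0,"spin":0,"claw":0.65},{"tx":0.02875,"ty":-0.0268,"tz":0,"spin":0,"claw":0.65},{"tx":0.02875,"ty":-0.0268,"tz":0,"spin":0,"claw":0.65},{"tx":0.02875,"ty":-0.0268,"tz":0,"spin":0,"claw":0.65},{"tx":0.02875,"ty":-0.0268,"tz":0,"spin":0,"claw":0.65},{"tx":0.02875,"ty":-0.0268,"tz":0,"spin":0,"claw":0.65},{"tx":0.02875,"ty":-0.0268,"tz":0,"spin":0,"claw":0.65},{"tx":0.02875,"ty":-0.0268,"tz":0,"spin":0,"claw":0.65},{"tx":0.02875,"ty":-0.0268,"tz":0,"spin":0,"claw":0.65},{"tx":0.02875,"ty":-0.0268,"tz":0,"spin":0,"claw":0.65},{"tx":0.02875,"ty":-0.0268,"tz":0,"spin":0,"claw":0.65},{"tx":0,"ty":0,"tz":0.02,"spin":0,"claw":0.65},{"tx":0,"ty":0,"tz":0,"spin":0,"claw":0.65},{"tx":0,"ty":0,"tz":0,"spin":0,"claw":0.65}]'

```text
time_s: 33.25
eef_pos: [0.4636, -0.404, 0.1335]
tool_rot: [-0.001, -0.35, 0.937, 0.001]
force: [0.6, 0.2, 1.2]
width: 0.0556
grip_force: 0.0
```

```bash
python3 wp.py .4646 -.4042 41; python3 look.py
```

```text
wrist [(0.4642, -0.4099, 42.0, 56, 32)]
from given:
t 33.3 pos [ 0.4644 -0.4038  0.135 ] yaw -2.425 | spin 0.0013 then tx 0.0001 ty -0.0004 tz 0.135
mean (0.46440000000000003, -0.40705)
t 33.3 pos [ 0.4644 -0.4038  0.135 ] yaw -2.425 | spin -0.0074 then tx 0.0021 ty -0.0024 tz 0.135
[(0.3674, -0.3562, -20.0, 84, 15), (0.5275, -0.4575, 0.0, 197, 85), (0.5377, -0.239, -9.3, 284, 40)]
knob? 80 [0.6373 0.0438 0.1008]
```

Request:
arm_command --steps '[{"tx":0.0015,"ty":-0.0018,"tz":0.02,"spin":0,"claw":0.65},{"tx":0,"ty":0,"tz":0.035,"spin":0,"claw":0.65},{"tx":0,"ty":0,"tz":0.035,"spin":0,"claw":0.65},{"tx":0,"ty":0,"tz":0.025,"spin":0,"claw":0.65},{"tx":0,"ty":0,"tz":0.0175,"spin":0,"claw":0.65},{"tx":0,"ty":0,"tz":0,"spin":0,"claw":0.65},{"tx":0,"ty":0,"tz":0,"spin":0,"claw":0.65},{"tx":0,"ty":0,"tz":0,"spin":0,"claw":0.65}]'

```text
time_s: 34.02
eef_pos: [0.4661, -0.407, 0.0053]
tool_rot: [0.001, -0.351, 0.936, -0.002]
force: [-0.3, -0.0, -0.3]
width: 0.0558
grip_force: 0.0
```

Request:
arm_command --steps '[{"tx":0,"ty":0,"tz":0,"spin":0,"claw":0.4},{"tx":0,"ty":0,"tz":0,"spin":0,"claw":0},{"tx":0,"ty":0,"tz":0,"spin":0,"claw":0},{"tx":0,"ty":0,"tz":0,"spin":0,"claw":0},{"tx":0,"ty":0,"tz":0,"spin":0,"claw":0}]'

```text
time_s: 34.43
eef_pos: [0.4657, -0.4074, 0.005]
tool_rot: [0.001, -0.351, 0.936, -0.002]
force: [0.3, 1.6, 6.2]
width: 0.03
grip_force: 60.0
```

Request:
arm_command --steps '[{"tx":0,"ty":0,"tz":-0.025,"spin":0,"claw":0},{"tx":0,"ty":0,"tz":-0.03,"spin":0.1144,"claw":0},{"tx":0,"ty":0,"tz":-0.03,"spin":0.1144,"claw":0},{"tx":0,"ty":0,"tz":-0.03,"spin":0.1144,"claw":0},{"tx":0,"ty":0,"tz":-0.03,"spin":0.1144,"claw":0},{"tx":0,"ty":0,"tz":0,"spin":0.1144,"claw":0},{"tx":-0.0082,"ty":0.0375,"tz":0,"spin":0,"claw":0},{"tx":-0.0082,"ty":0.0375,"tz":0,"spin":0,"claw":0},{"tx":-0.0082,"ty":0.0375,"tz":0,"spin":0,"claw":0},{"tx":-0.0082,"ty":0.0375,"tz":0,"spin":0,"claw":0},{"tx":-0.0082,"ty":0.0375,"tz":0,"spin":0,"claw":0},{"tx":-0.0082,"ty":0.0375,"tz":0,"spin":0,"claw":0},{"tx":-0.0082,"ty":0.0375,"tz":0,"spin":0,"claw":0},{"tx":-0.0082,"ty":0.0375,"tz":0,"spin":0,"claw":0},{"tx":-0.0082,"ty":0.0375,"tz":0,"spin":0,"claw":0},{"tx":-0.0082,"ty":0.0375,"tz":0,"spin":0,"claw":0},{"tx":-0.0082,"ty":0.0375,"tz":0,"spin":0,"claw":0},{"tx":-0.0082,"ty":0.0375,"tz":0,"spin":0,"claw":0},{"tx":-0.0082,"ty":0.0375,"tz":0,"spin":0,"claw":0}]'

```text
time_s: 36.02
eef_pos: [0.4996, 0.093, 0.1484]
tool_rot: [0.001, -0.072, 0.997, 0.0]
force: [1.8, 0.3, -1.7]
width: 0.0297
grip_force: 59.5
```

Request:
arm_command --steps '[{"tx":0,"ty":0,"tz":0,"spin":0,"claw":0},{"tx":0,"ty":0,"tz":0,"spin":0,"claw":0},{"tx":0,"ty":0,"tz":0,"spin":0,"claw":0}]'

```text
time_s: 36.27
eef_pos: [0.4998, 0.0911, 0.1478]
tool_rot: [0.0, -0.072, 0.997, -0.0]
force: [0.7, 1.1, 0.5]
width: 0.0298
grip_force: 59.5
```

Run:
```python
from h import *
plan(.4998,.0900,.0365,-2.996)
snap('wrist','pics/w6.png')
```

```text
t 36.3 pos [0.4998 0.0911 0.1478] yaw -2.997 | spin -0.0006 then tx 0.0002 ty -0.001 tz 0.1113
```

View pics/w6.png

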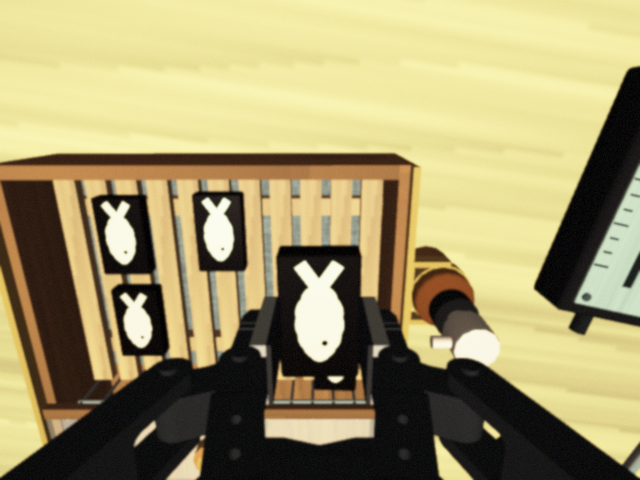

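Request:
arm_command --steps '[{"tx":0,"ty":-0.001,"tz":0.03,"spin":0,"claw":0},{"tx":0,"ty":0,"tz":0.035,"spin":0,"claw":0},{"tx":0,"ty":0,"tz":0.025,"spin":0,"claw":0},{"tx":0,"ty":0,"tz":0.015,"spin":0,"claw":0},{"tx":0,"ty":0,"tz":0.006,"spin":0,"claw":0},{"tx":0,"ty":0,"tz":0.0015,"spin":0,"claw":0},{"tx":0,"ty":0,"tz":0,"spin":0,"claw":0},{"tx":0,"ty":0,"tz":0,"spin":0,"claw":0},{"tx":0,"ty":0,"tz":0,"spin":0,"claw":0}]'

```text
time_s: 37.07
eef_pos: [0.5005, 0.0898, 0.0358]
tool_rot: [0.001, -0.072, 0.997, 0.0]
force: [-0.2, 0.3, -0.0]
width: 0.0302
grip_force: 59.5
```

Request:
arm_command --steps '[{"tx":0,"ty":0,"tz":0,"spin":0,"claw":0.3},{"tx":0,"ty":0,"tz":0,"spin":0,"claw":0.65},{"tx":0,"ty":0,"tz":0,"spin":0,"claw":0.65},{"tx":0,"ty":0,"tz":0,"spin":0,"claw":0.65},{"tx":0,"ty":0,"tz":-0.02,"spin":0,"claw":0.65},{"tx":0,"ty":0,"tz":-0.035,"spin":0,"claw":0.65},{"tx":0,"ty":0,"tz":-0.035,"spin":0,"claw":0.65},{"tx":0,"ty":0,"tz":-0.03,"spin":0,"claw":0},{"tx":-0.0134,"ty":0.0267,"tz":0,"spin":0,"claw":0},{"tx":-0.0134,"ty":0.0267,"tz":0,"spin":0,"claw":0},{"tx":-0.0134,"ty":0.0267,"tz":0,"spin":0,"claw":0},{"tx":0,"ty":0,"tz":0,"spin":0,"claw":0},{"tx":0,"ty":0,"tz":0,"spin":0,"claw":0},{"tx":0,"ty":0,"tz":0,"spin":0,"claw":0}]'

```text
time_s: 38.23
eef_pos: [0.5281, 0.175, 0.1548]
tool_rot: [-0.0, -0.072, 0.997, -0.0]
force: [-0.8, -0.1, 0.3]
width: 0.0
grip_force: 0.0
```

Run:
```python
from h import *
plan(.528,.175,.1125,-2.996)
p,d,c=snap('side'); cv2.imwrite('pics/s3.png',cv2.resize(p[150:340,170:420,::-1],None,fx=3,fy=3,interpolation=3))
W=world(c,d); m=(W[...,2]>.105)&(W[...,2]<.118)&(abs(W[...,0]-.525)<.025)&(abs(W[...,1]-.175)<.025)&(p.min(2)>150); print(m.sum(),W[m].mean(0) if m.any() else '')
```

```text
t 38.2 pos [0.5281 0.175  0.1548] yaw -2.997 | spin -0.0009 then tx 0.0001 ty 0.0 tz 0.0423
47 [0.52733033 0.1750169  0.11118028]
```

View pics/s3.png

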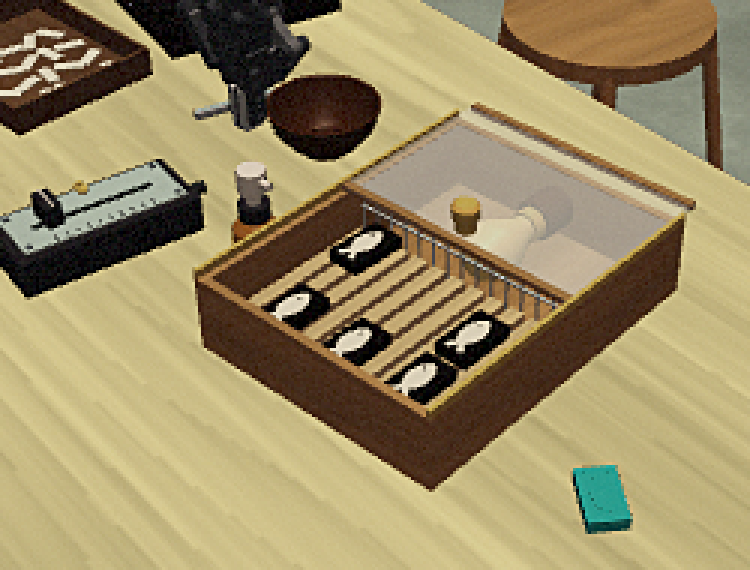

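Request:
arm_command --steps '[{"tx":0,"ty":0,"tz":0.03,"spin":0,"claw":0},{"tx":0,"ty":0,"tz":0.01,"spin":0,"claw":0},{"tx":0,"ty":0,"tz":0.004,"spin":0,"claw":0},{"tx":0,"ty":0,"tz":0.004,"spin":0,"claw":0},{"tx":0,"ty":0,"tz":0.003,"spin":0,"claw":0},{"tx":0,"ty":0,"tz":0,"spin":0,"claw":0},{"tx":0,"ty":0,"tz":0,"spin":0,"claw":0}]'

```text
time_s: 38.87
eef_pos: [0.5286, 0.1745, 0.1055]
tool_rot: [0.001, -0.072, 0.997, -0.0]
force: [-3.5, -2.7, 4.4]
width: 0.0003
grip_force: 2.7
```

Request:
arm_command --steps '[{"tx":0,"ty":0,"tz":0.002,"spin":0,"claw":0},{"tx":0,"ty":0,"tz":0.002,"spin":0,"claw":0},{"tx":0,"ty":0,"tz":0,"spin":0,"claw":0},{"tx":0,"ty":0,"tz":0,"spin":0,"claw":0},{"tx":0,"ty":0,"tz":0,"spin":0,"claw":0}]'

```text
time_s: 39.28
eef_pos: [0.5291, 0.1747, 0.1045]
tool_rot: [0.002, -0.072, 0.997, -0.0]
force: [-9.9, -2.3, 17.4]
width: 0.0001
grip_force: 8.5
```

Request:
arm_command --steps '[{"tx":0,"ty":0,"tz":-0.01,"spin":0,"claw":0},{"tx":0,"ty":0,"tz":-0.03,"spin":0,"claw":0},{"tx":0,"ty":0,"tz":-0.03,"spin":0,"claw":0.65},{"tx":-0.0178,"ty":-0.0291,"tz":0,"spin":0,"claw":0.65},{"tx":-0.0178,"ty":-0.0291,"tz":0,"spin":0,"claw":0.65},{"tx":-0.0178,"ty":-0.0291,"tz":0,"spin":0,"claw":0.65},{"tx":-0.0178,"ty":-0.0291,"tz":0,"spin":0,"claw":0.65},{"tx":-0.0178,"ty":-0.0291,"tz":0,"spin":0,"claw":0.65},{"tx":0,"ty":0,"tz":0,"spin":0,"claw":0.65},{"tx":0,"ty":0,"tz":0,"spin":0,"claw":0.65},{"tx":0,"ty":0,"tz":0,"spin":0,"claw":0.65}]'

```text
time_s: 40.2
eef_pos: [0.6374, 0.0439, 0.17]
tool_rot: [0.0, -0.072, 0.997, 0.0]
force: [0.4, 0.4, 0.6]
width: 0.0556
grip_force: 0.0
```

Run:
```python
from h import *
plan(.638,.0437,.085,-2.996)
p,d,c=snap('top'); W=world(c,d); m=(W[...,2]>.105)&(W[...,2]<.12)&(abs(W[...,0]-.525)<.025)&(abs(W[...,1]-.175)<.025); print('mister',m.sum(),np.median(W[m],0))
```

```text
t 40.2 pos [0.6374 0.0439 0.17  ] yaw -2.998 | spin -0.002 then tx -0.0005 ty -0.0002 tz 0.085
mister 111 [0.52787764 0.17850268 0.11250284]
```

Mister is up. Grasp the knob.

Request:
arm_command --steps '[{"tx":-0.0005,"ty":0,"tz":0.03,"spin":0,"claw":0.65},{"tx":0,"ty":0,"tz":0.03,"spin":0,"claw":0.65},{"tx":0,"ty":0,"tz":0.018,"spin":0,"claw":0.65},{"tx":0,"ty":0,"tz":0.006,"spin":0,"claw":0.65},{"tx":0,"ty":0,"tz":0,"spin":0,"claw":0.65},{"tx":0,"ty":0,"tz":0,"spin":0,"claw":0.3},{"tx":0,"ty":0,"tz":0,"spin":0,"claw":0},{"tx":0,"ty":0,"tz":0,"spin":0,"claw":0},{"tx":0,"ty":0,"tz":0,"spin":0,"claw":0},{"tx":0,"ty":0,"tz":0,"spin":0,"claw":0}]'

```text
time_s: 41.08
eef_pos: [0.639, 0.0434, 0.0889]
tool_rot: [0.002, -0.072, 0.997, -0.0]
force: [-1.1, -3.1, 6.3]
width: 0.0208
grip_force: 58.6
```

Request:
arm_command --steps '[{"tx":0.006,"ty":-0.001,"tz":0,"spin":0,"claw":0},{"tx":0.012,"ty":0,"tz":0,"spin":0,"claw":0},{"tx":0.016,"ty":0,"tz":0,"spin":0,"claw":0},{"tx":0.016,"ty":0,"tz":0,"spin":0,"claw":0},{"tx":0.016,"ty":0,"tz":0,"spin":0,"claw":0},{"tx":0.016,"ty":0,"tz":0,"spin":0,"claw":0},{"tx":0.016,"ty":0,"tz":0,"spin":0,"claw":0},{"tx":0.016,"ty":0,"tz":0,"spin":0,"claw":0},{"tx":0.014,"ty":0,"tz":0,"spin":0,"claw":0},{"tx":0.01,"ty":0,"tz":0,"spin":0,"claw":0},{"tx":0.006,"ty":0,"tz":0,"spin":0,"claw":0},{"tx":0.004,"ty":0,"tz":0,"spin":0,"claw":0},{"tx":0,"ty":0,"tz":0,"spin":0,"claw":0}]'

```text
time_s: 42.17
eef_pos: [0.4924, 0.0219, 0.0888]
tool_rot: [0.002, -0.072, 0.997, 0.0]
force: [-0.3, -0.7, 6.8]
width: 0.0212
grip_force: 59.1
```

Request:
arm_command --steps '[{"tx":0.004,"ty":0,"tz":0,"spin":0,"claw":0},{"tx":0.004,"ty":0,"tz":0,"spin":0,"claw":0},{"tx":0.004,"ty":0,"tz":0,"spin":0,"claw":0},{"tx":0.002,"ty":0,"tz":0,"spin":0,"claw":0},{"tx":0,"ty":0,"tz":0,"spin":0,"claw":0},{"tx":0,"ty":0,"tz":0,"spin":0,"claw":0}]'

```text
time_s: 42.67
eef_pos: [0.4825, 0.0205, 0.089]
tool_rot: [0.007, -0.072, 0.997, 0.001]
force: [19.0, -1.7, -4.8]
width: 0.0206
grip_force: 59.7
```

Request:
arm_command --steps '[{"tx":0,"ty":0,"tz":0,"spin":0,"claw":0.3},{"tx":0,"ty":0,"tz":0,"spin":0,"claw":0.65},{"tx":0,"ty":0,"tz":0,"spin":0,"claw":0.65},{"tx":0,"ty":0,"tz":0,"spin":0,"claw":0.65},{"tx":0,"ty":0,"tz":-0.03,"spin":0,"claw":0.65},{"tx":0,"ty":0,"tz":-0.035,"spin":0,"claw":0.65},{"tx":0,"ty":0,"tz":-0.035,"spin":0,"claw":0.65},{"tx":0,"ty":0,"tz":0,"spin":-0.1127,"claw":0.65},{"tx":0,"ty":0,"tz":0,"spin":-0.1127,"claw":0.65},{"tx":0,"ty":0,"tz":0,"spin":-0.1127,"claw":0.65},{"tx":0,"ty":0,"tz":0,"spin":-0.1127,"claw":0.65},{"tx":0,"ty":0,"tz":0,"spin":-0.1127,"claw":0.65},{"tx":0,"ty":0,"tz":0,"spin":-0.1127,"claw":0.65},{"tx":0,"ty":0,"tz":0,"spin":-0.1127,"claw":0.65},{"tx":0,"ty":0,"tz":0,"spin":-0.1127,"claw":0.65},{"tx":0,"ty":0,"tz":0,"spin":-0.1127,"claw":0.65},{"tx":0,"ty":0,"tz":0,"spin":-0.1127,"claw":0.65},{"tx":0,"ty":0,"tz":0,"spin":-0.1127,"claw":0.65},{"tx":0,"ty":0,"tz":0,"spin":-0.1127,"claw":0.65}]'

```text
time_s: 44.25
eef_pos: [0.4774, 0.0198, 0.186]
tool_rot: [-0.0, -0.683, 0.731, 0.0]
force: [0.5, 0.6, -0.0]
width: 0.0559
grip_force: 0.0
```

Run:
```python
from h import *
plan(.411,.315,.18,-1.644)
for n in ['top','side']:
    p,d,c=snap(n,f'pics/{n}5.png'); W=world(c,d)
    m=(W[...,2]>.096)&(W[...,2]<.108)&(W[...,0]>.45)&(W[...,0]<.52)&(W[...,1]>-.02)&(W[...,1]<.05); print('knob',m.sum(),np.median(W[m],0).round(4) if m.any() else '')
    if n=='top':
        xs=np.arange(.36,.55,.0005); ys=np.arange(.40,.26,-.0005)
    # rectified views at grip top (z=.0645) and dimmer face (z=.042)
    out=[]
    for z in (.0645,.042):
        X,Y=np.meshgrid(xs,ys); q=np.array(c['R'])@np.stack([X.ravel(),Y.ravel(),0*X.ravel()+z])+np.array(c['t'])[:,None]
        u=(q[0]/q[2]*c['fx']+c['cx']).reshape(X.shape).astype(np.float32); v=(q[1]/q[2]*c['fy']+c['cy']).reshape(X.shape).astype(np.float32)
        out.append(cv2.remap(p,u,v,cv2.INTER_LINEAR)[:,:,::-1])
    hsv=cv2.cvtColor(np.ascontiguousarray(out[1]),cv2.COLOR_BGR2HSV); mk=(hsv[...,1]>110)&(hsv[...,2]>110)&(hsv[...,0]>12)&(hsv[...,0]<32)
    nb,lab,st,ce=cv2.connectedComponentsWithStats(mk.astype(np.uint8))
    for i in range(1,nb):
        if st[i,4]>100: print(n,'brass',st[i,4],'c',(xs[0]+ce[i,0]*.0005).round(4),(ys[0]-ce[i,1]*.0005).round(4),st[i,:4])
    cv2.imwrite(f'pics/r_{n}.png',np.vstack(out))
    m=(W[...,2]>.058)&(W[...,2]<.072)&(abs(W[...,0]-.41)<.04)&(abs(W[...,1]-.31)<.05); print('grip',W[m].mean(0).round(4),m.sum())
```

```text
t 44.2 pos [0.4774 0.0198 0.186 ] yaw -1.639 | spin 0.0048 then tx -0.2896 ty 0.0878 tz 0.006
knob 0 
grip [nan nan nan] 0
knob 64 [0.4795 0.0166 0.1002]
side brass 763 c 0.4548 0.3402 [177 100  25  43]
grip [0.4087 0.3094 0.063 ] 63<stdin>:19: RuntimeWarning: Mean of empty slice.
  ret = um.true_divide(
```

View pics/r_top.png

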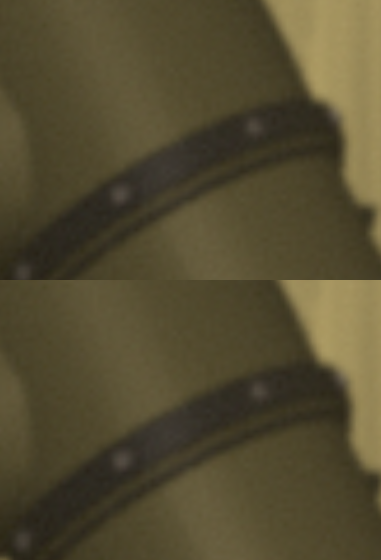

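```bash
cat > dim.py <<'E'
from h import *
def rectf(p,c,z,xs,ys):
    X,Y=np.meshgrid(xs,ys); q=np.array(c['R'])@np.stack([X.ravel(),Y.ravel(),0*X.ravel()+z])+np.array(c['t'])[:,None]
    u=(q[0]/q[2]*c['fx']+c['cx']).reshape(X.shape).astype(np.float32); v=(q[1]/q[2]*c['fy']+c['cy']).reshape(X.shape).astype(np.float32)
    return cv2.remap(p,u,v,cv2.INTER_LINEAR)
def brass(p,c,hmin=12,smin=110):
    xs=np.arange(.36,.55,.0005); ys=np.arange(.40,.26,-.0005)
    h=cv2.cvtColor(rectf(p,c,.043,xs,ys),cv2.COLOR_RGB2HSV); mk=((h[...,1]>smin)&(h[...,2]>100)&(h[...,0]>hmin)&(h[...,0]<32)).astype(np.uint8)
    nb,lab,st,ce=cv2.connectedComponentsWithStats(mk)
    return [(int(st[i,4]),round(xs[0]+ce[i,0]*.0005,4),round(ys[0]-ce[i,1]*.0005,4),[round(xs[0]+st[i,0]*.0005,4),round(xs[0]+(st[i,0]+st[i,2])*.0005,4)]) for i in range(1,nb) if st[i,4]>150]
E
python3 - <<'E'
from dim import *
z=np.load('top0.npz'); c={k:z[k] for k in z.files}; p=z['p']
print(brass(p,c))
W=world(c,z['d']); m=(W[...,2]>.058)&(W[...,2]<.072)&(abs(W[...,0]-.41)<.04)&(abs(W[...,1]-.31)<.05); print('grip',W[m].mean(0).round(4),m.sum())
# dimmer yaw from face rect
m=(abs(W[...,2]-.04)<.006)&(abs(W[...,0]-.45)<.1)&(abs(W[...,1]-.31)<.06); print(cv2.minAreaRect(W[m][:,:2].astype(np.float32)*1000))
im=rectf(p,c,.043,np.arange(.36,.55,.0005),np.arange(.40,.26,-.0005))[:,:,::-1]; cv2.imwrite('pics/r0.png',cv2.resize(im,None,fx=2,fy=2))
E
```

```text
[(651, np.float64(0.4554), np.float64(0.3456), [np.float64(0.4485), np.float64(0.4635)])]
grip [0.4109 0.3153 0.0644] 95
((450.2772521972656, 312.82562255859375), (76.69771575927734, 169.62103271484375), 85.65862274169922)
```

View pics/r0.png

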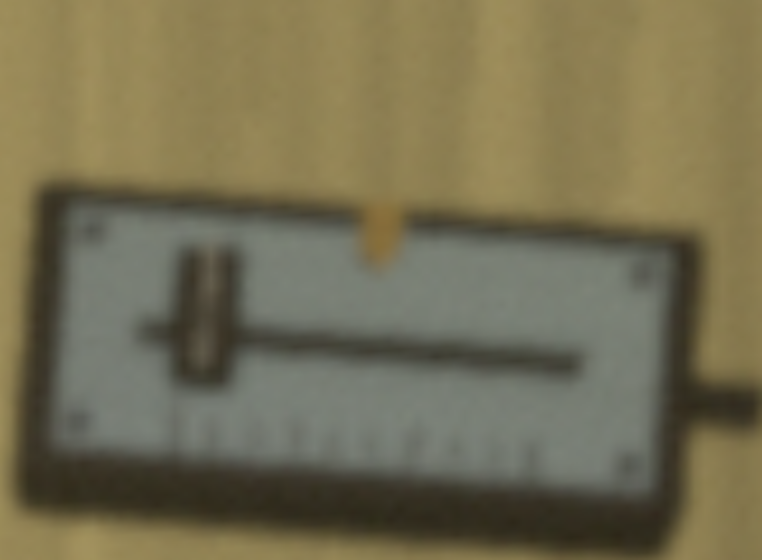

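Request:
arm_command --steps '[{"tx":-0.0362,"ty":0.011,"tz":0,"spin":0.005,"claw":0.65},{"tx":-0.0362,"ty":0.011,"tz":0,"spin":0,"claw":0.65},{"tx":-0.0362,"ty":0.011,"tz":0,"spin":0,"claw":0.65},{"tx":-0.0362,"ty":0.011,"tz":0,"spin":0,"claw":0.65},{"tx":-0.0362,"ty":0.011,"tz":0,"spin":0,"claw":0.65},{"tx":-0.0362,"ty":0.011,"tz":0,"spin":0,"claw":0.65},{"tx":-0.0362,"ty":0.011,"tz":0,"spin":0,"claw":0.65},{"tx":-0.0362,"ty":0.011,"tz":0,"spin":0,"claw":0.65},{"tx":0,"ty":0,"tz":0,"spin":0,"claw":0.65},{"tx":0,"ty":0,"tz":0,"spin":0,"claw":0.65}]'

```text
time_s: 45.18
eef_pos: [0.4117, 0.3167, 0.1853]
tool_rot: [-0.001, -0.678, 0.735, -0.0]
force: [0.5, 0.2, -0.5]
width: 0.0556
grip_force: 0.0
```

Run:
```python
from dim import *
plan(.411,.3145,.046,-1.644)
p,d,c=snap('wrist','pics/w7.png'); print(brass(p,c))
W=world(c,d); m=(W[...,2]>.058)&(W[...,2]<.072)&(abs(W[...,0]-.41)<.04)&(abs(W[...,1]-.31)<.05); print('grip',W[m].mean(0).round(4),m.sum())
```

```text
t 45.2 pos [0.4117 0.3167 0.1853] yaw -1.65 | spin -0.0064 then tx 0.0022 ty 0.0005 tz 0.1393
[(634, np.float64(0.4553), np.float64(0.3395), [np.float64(0.449), np.float64(0.463)])]
grip [0.4106 0.3119 0.0645] 952
```

View pics/w7.png

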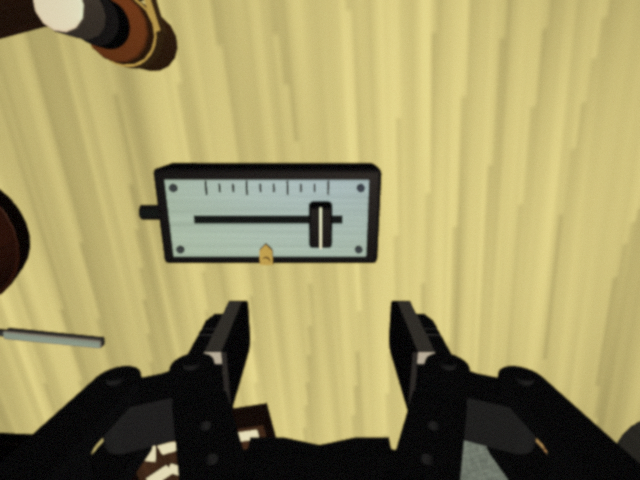

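Request:
arm_command --steps '[{"tx":0.003,"ty":0.001,"tz":0,"spin":-0.004,"claw":0.65},{"tx":0,"ty":0,"tz":0.035,"spin":0,"claw":0.65},{"tx":0,"ty":0,"tz":0.035,"spin":0,"claw":0.65},{"tx":0,"ty":0,"tz":0.035,"spin":0,"claw":0.65},{"tx":0,"ty":0,"tz":0.02,"spin":0,"claw":0.65},{"tx":0,"ty":0,"tz":0.011,"spin":0,"claw":0.65},{"tx":0,"ty":0,"tz":0,"spin":0,"claw":0.65},{"tx":0,"ty":0,"tz":0,"spin":0,"claw":0.65},{"tx":0,"ty":0,"tz":0,"spin":0,"claw":0.4},{"tx":0,"ty":0,"tz":0,"spin":0,"claw":0},{"tx":0,"ty":0,"tz":0,"spin":0,"claw":0},{"tx":0,"ty":0,"tz":0,"spin":0,"claw":0},{"tx":0,"ty":0,"tz":0,"spin":0,"claw":0}]'

```text
time_s: 46.32
eef_pos: [0.4119, 0.313, 0.0516]
tool_rot: [0.001, -0.68, 0.733, -0.0]
force: [-1.5, 0.7, 6.6]
width: 0.0145
grip_force: 60.3
```

Request:
arm_command --steps '[{"tx":0,"ty":-0.008,"tz":0,"spin":0,"claw":0},{"tx":0,"ty":-0.012,"tz":0,"spin":0,"claw":0},{"tx":0,"ty":-0.012,"tz":0,"spin":0,"claw":0},{"tx":0,"ty":-0.0065,"tz":0,"spin":0,"claw":0},{"tx":0,"ty":-0.0035,"tz":0,"spin":0,"claw":0},{"tx":0,"ty":0,"tz":0,"spin":0,"claw":0},{"tx":0,"ty":0,"tz":0,"spin":0,"claw":0},{"tx":0,"ty":0,"tz":0,"spin":0,"claw":0}]'

```text
time_s: 46.98
eef_pos: [0.4544, 0.3096, 0.0516]
tool_rot: [0.001, -0.68, 0.733, -0.001]
force: [1.3, -0.7, 4.6]
width: 0.0141
grip_force: 60.3
```

Request:
arm_command --steps '[{"tx":0,"ty":0,"tz":0,"spin":0,"claw":0.3},{"tx":0,"ty":0,"tz":0,"spin":0,"claw":0.6},{"tx":0,"ty":0,"tz":0,"spin":0,"claw":0.65},{"tx":0,"ty":0,"tz":0,"spin":0,"claw":0.65},{"tx":0,"ty":0,"tz":-0.03,"spin":0,"claw":0.65},{"tx":0,"ty":0,"tz":-0.035,"spin":0,"claw":0.65},{"tx":0,"ty":0,"tz":-0.035,"spin":0,"claw":0.65},{"tx":0,"ty":0,"tz":-0.035,"spin":0,"claw":0.65},{"tx":0,"ty":0,"tz":0,"spin":0,"claw":0.65},{"tx":0,"ty":0,"tz":0,"spin":0,"claw":0.65}]'

```text
time_s: 47.82
eef_pos: [0.4539, 0.3101, 0.1875]
tool_rot: [0.002, -0.68, 0.733, 0.0]
force: [-0.3, 0.5, -1.4]
width: 0.0553
grip_force: 0.0
```

Run:
```python
from dim import *
for n in ['wrist','side']:
    p,d,c=snap(n,f'pics/{n}9.png'); b=brass(p,c)
    W=world(c,d); m=(W[...,2]>.058)&(W[...,2]<.072)&(abs(W[...,0]-.45)<.04)&(abs(W[...,1]-.31)<.05); g=W[m].mean(0); print(n,b,'grip',g.round(4),m.sum())
    for k in b: print('remaining along track',(k[1]-g[0])*.997-(k[2]-g[1])*.0757)
p,d,c=optics.capture('wrist')+(optics.camera_params('wrist'),)
u,v=map(int,proj(c,[.453,.31,.05])); cv2.imwrite('pics/w9c.png',cv2.resize(p[max(v-70,0):v+70,max(u-120,0):u+120,::-1],None,fx=3,fy=3,interpolation=3))
```

```text
wrist [(565, np.float64(0.4534), np.float64(0.3391), [np.float64(0.4475), np.float64(0.461)])] grip [0.4526 0.3088 0.062 ] 904
remaining along track -0.0015378656483635525
side [(368, np.float64(0.4521), np.float64(0.3408), [np.float64(0.448), np.float64(0.4595)])] grip [0.4527 0.3068 0.0629] 61
remaining along track -0.003149139777007233
```

View pics/w9c.png

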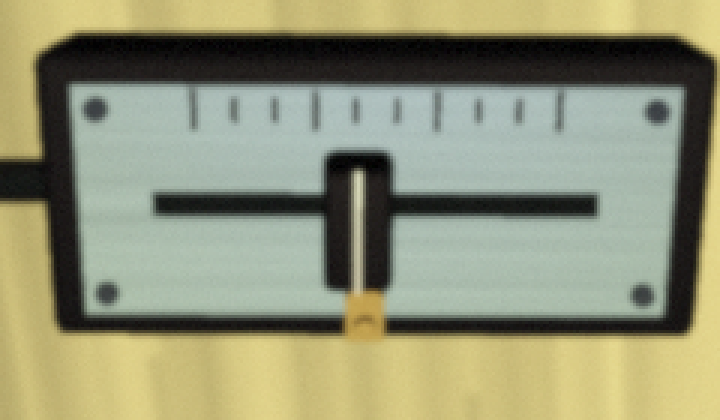

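Request:
arm_command --steps '[{"tx":0,"ty":0,"tz":0.035,"spin":0,"claw":0.65},{"tx":0,"ty":0,"tz":0.035,"spin":0,"claw":0.65},{"tx":0,"ty":0,"tz":0.035,"spin":0,"claw":0.65},{"tx":0,"ty":0,"tz":0.02,"spin":0,"claw":0.65},{"tx":0,"ty":0,"tz":0.01,"spin":0,"claw":0.65},{"tx":0,"ty":0,"tz":0,"spin":0,"claw":0.4},{"tx":0,"ty":0,"tz":0,"spin":0,"claw":0},{"tx":0,"ty":0,"tz":0,"spin":0,"claw":0},{"tx":0,"ty":0,"tz":0,"spin":0,"claw":0},{"tx":0,"ty":0.0017,"tz":0,"spin":0,"claw":0},{"tx":0,"ty":0,"tz":0,"spin":0,"claw":0},{"tx":0,"ty":0,"tz":0,"spin":0,"claw":0},{"tx":0,"ty":0,"tz":0,"spin":0,"claw":0}]'

```text
time_s: 49.05
eef_pos: [0.4525, 0.3101, 0.0522]
tool_rot: [0.002, -0.68, 0.733, -0.0]
force: [0.8, -0.4, 6.5]
width: 0.0141
grip_force: 61.1
```

Request:
arm_command --steps '[{"tx":0,"ty":0,"tz":0,"spin":0,"claw":0.3},{"tx":0,"ty":0,"tz":0,"spin":0,"claw":0.6},{"tx":0,"ty":0,"tz":0,"spin":0,"claw":0.65},{"tx":0,"ty":0,"tz":0,"spin":0,"claw":0.65},{"tx":0,"ty":0,"tz":-0.03,"spin":0,"claw":0.65},{"tx":0,"ty":0,"tz":-0.035,"spin":0,"claw":0.65},{"tx":0,"ty":0,"tz":-0.035,"spin":0,"claw":0.65},{"tx":0,"ty":0,"tz":-0.035,"spin":0,"claw":0.65},{"tx":0,"ty":0,"tz":0,"spin":0,"claw":0.65},{"tx":0,"ty":0,"tz":0,"spin":0,"claw":0.65}]'

```text
time_s: 49.88
eef_pos: [0.4522, 0.3102, 0.1875]
tool_rot: [0.002, -0.68, 0.733, 0.0]
force: [-0.2, 0.5, -0.6]
width: 0.0557
grip_force: 0.0
```

Run:
```python
from dim import *
for n in ['wrist','side']:
    p,d,c=snap(n,f'pics/{n}10.png'); b=brass(p,c)
    W=world(c,d); m=(W[...,2]>.058)&(W[...,2]<.072)&(abs(W[...,0]-.45)<.04)&(abs(W[...,1]-.31)<.05); g=W[m].mean(0); print(n,b,'grip',g.round(4),m.sum())
    for k in b: print('remaining along track',(k[1]-g[0])*.997-(k[2]-g[1])*.0757)
cv2.imwrite('pics/s10c.png',cv2.resize(p[150:340,170:420,::-1],None,fx=3,fy=3,interpolation=3))
m=(W[...,2]>.096)&(W[...,2]<.108)&(W[...,0]>.45)&(W[...,0]<.52)&(W[...,1]>-.02)&(W[...,1]<.05); print('knob',np.median(W[m],0).round(4))
```

```text
wrist [(570, np.float64(0.4536), np.float64(0.3392), [np.float64(0.4475), np.float64(0.4605)])] grip [0.4508 0.3088 0.0619] 909
remaining along track 0.0005301143220776522
side [(217, np.float64(0.4516), np.float64(0.3425), [np.float64(0.448), np.float64(0.458)])] grip [0.4505 0.3065 0.0629] 57
remaining along track -0.0016720099203113225
knob [0.4796 0.0147 0.1005]
```

View pics/s10c.png

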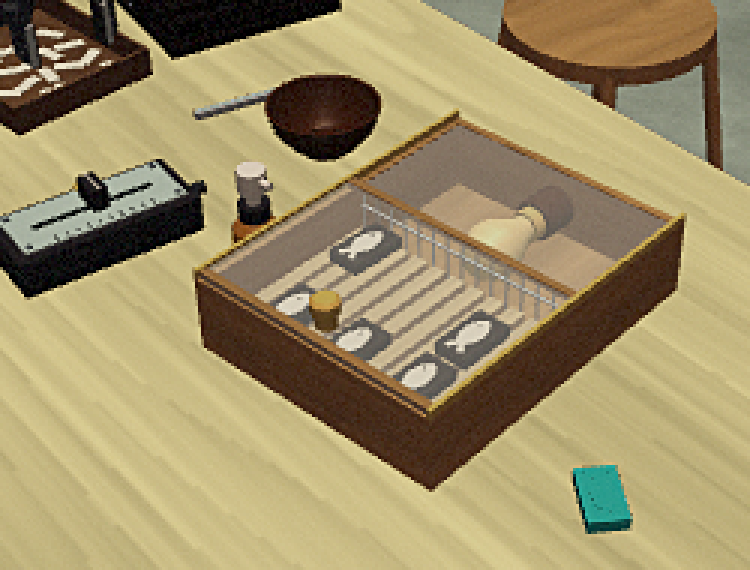

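The side view shows the lid shut with all five plaques flat under it. The mister is up and the dimmer grip is level with the brass pointer.

```bash
python3 -c "
from cell import ctrl
print(ctrl.sign_off())"
```

```text
the job is handed in; nothing more can be done
None
```

The job is handed in at about 50 s: five plaques lie flat and shell up on the rack, the mister got a full press and came back up, the lid is shut at its stop, and the dimmer grip measures within about 2 mm of the pointer; no verdict came back from `sign_off`.

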